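Stand washed floor tiles on edge to dry and run the blower

ROBOT

A 6-joint arm with a two-finger parallel gripper is mounted at the origin on the work surface. World frame = base frame: x ahead of the robot, y to its left, z up, the work surface at z = 0. Lengths are in m, angles in degrees, forces in N, time in s.
With the tool pointing down it reaches from about 0.325 to 0.85 m from the base axis. Payload 4.4 kg.
Tool frame: the origin (TCP) lies on the mounting face of the last link; the fingertips stand ctrl.finger_overhang ahead of it and the grasp point (between the pads) lies 180 mm ahead of it (ctrl.finger_overhang is the distance from the TCP to the fingertips, in m); x points along the fingers, y is the direction in which the jaws open and shut, and the axes are right-handed (so a half turn about x gives the same grasp; the last joint's range is limited). The gripper opens to 94 mm and grips with 3 to 60 N. Pads are 16 mm wide; open, the fingers measure 119 mm over their backs; the gripper's body (75 mm by 177 mm) begins 78 mm behind the grasp point.
Start: joints at [-80.701, 11.837, 88.321, -0, 79.842, -8.623], TCP at [0.177, -0.547, 0.405] pointing down, gripper open.
Joint ranges: [-156.59, 156.59], [-49.26, 127.26], [12.9, 141.05], [-63.56, 243.56], [4.71, 150.69], [-161.64, 161.64]. Speed limits (degrees/s): [159.86, 159.86, 180, 180, 180, 180].

INTERFACE

Orientations are given as [roll, pitch, yaw] about the fixed x, y, z axes, in that order (R = Rz(yaw) Ry(pitch) Rx(roll)).
In Python, from cell import status, viewer, ctrl gives the robot as it stands.
- The arm moves only by the tool move_arm, never from a script. Its argument "deltas" is a list of rows, each a list of 2 entries, a list of its own where there are three numbers: the shift along the tool's x, y, z in m, then the turn about the tool's x in rad. A call has 1 to 20 rows; each row shifts and turns the commanded pose from where the row before left it, along the tool's axes as they then stand; what a row does not reach is not made up. A row lasts 1/8 s, in which the tool goes at most 62.5 mm and 10.7 degrees, less where a joint would pass 70% of its speed; a pose out of reach is approached as far as the arm can. A call with a gripper value outside its range is refused whole. "hand" is the gripper command: -1 is shut, 1 is fully open, values between are in proportion, set as the call begins (left out, the last holds). The fingers move at their own pace and stop on an object; "force" is the grip in N (left out, the last holds). Time passes only in rows, so rows that do not move let the fingers close. It gives the time, the measured TCP pose, the force and the opening at its end, in the units of the state.
- status.observe(): the state, without advancing time (a new reading comes with each control period).
- viewer.get_image(name): name is "scene" or "top"; returns a dict with "img" (384x512x3 uint8, red, green, blue), "mtx" (3x3 intrinsics, pixels), "rvec" (rotation vector, rad) and "tvec" (3), from world to camera coordinates, as OpenCV has them. Camera axes: x right, y down, z forward; pixel columns grow to the right and rows downward; lengths in m; the calibration is good to about 2 mm. A picture is of the moment at which its call begins. There is no depth.
- ctrl.close_job(): hands the job in, once; it reports no verdict.
The state is a dict: "time": time; "qpos": joint angles; "qvel": joint speeds; "joint_torque": joint torques, N m; "position": TCP position; "eef_rot": TCP orientation; "wrist_force": force on the tool from outside, world axes, zero at the start; "wrist_torque": the same for the moment, N m; "finger_gap": opening from 0.0 (shut) to 1.0 (fully open).
Only numpy, scipy, OpenCV 4.12 (cv2) and the standard library are available. Lean on these libraries where they do the work, as an engineer would, in place of code of your own. Each camera call takes 0.05 s, during which the arm holds its last target. There are 200 camera calls.

TASK

Switch the blower off at its isolator. Then stand every tile upright on a thin edge in one row along the middle of the grey drying board, broad faces looking along the row so that the air can pass between them, with at least 30 mm of clear space between tiles. When all stand, switch the blower on again, leaving the tiles standing; do not disturb the bottles or the glove carton.

Things in the scene. Friction and masses are not known exactly. Their poses are not given: they have to be found in the camera images.
- tile1: small square terracotta floor tile, 64 x 64 x 20 mm, about 0.16 kg, pale lozenge on one face; either face may be on either side. Origin at its centre (10 mm above the table when flat, 32 mm above its support when on edge); z is normal to the broad faces, x and y run parallel to the edges. Absent in some runs.
- tile2: small square terracotta floor tile, 64 x 64 x 20 mm, about 0.16 kg, pale lozenge on one face; either face may be on either side. Origin at its centre (10 mm above the table when flat, 32 mm above its support when on edge); z is normal to the broad faces, x and y run parallel to the edges. Absent in some runs.
- tile3: small square terracotta floor tile, 64 x 64 x 20 mm, about 0.16 kg, pale lozenge on one face; either face may be on either side. Origin at its centre (10 mm above the table when flat, 32 mm above its support when on edge); z is normal to the broad faces, x and y run parallel to the edges. Absent in some runs.
- tile4: small square terracotta floor tile, 64 x 64 x 20 mm, about 0.16 kg, pale lozenge on one face; either face may be on either side. Origin at its centre (10 mm above the table when flat, 32 mm above its support when on edge); z is normal to the broad faces, x and y run parallel to the edges. Absent in some runs.
- tile5: small square terracotta floor tile, 64 x 64 x 20 mm, about 0.16 kg, pale lozenge on one face; either face may be on either side. Origin at its centre (10 mm above the table when flat, 32 mm above its support when on edge); z is normal to the broad faces, x and y run parallel to the edges. Absent in some runs.
- dryer: fixed drying station. Origin under the middle of a flat grey felt board, 100 mm (x) by 420 mm (y), top 6 mm above the table; the row of tiles runs along its y axis. A grey blower 420 mm long (y), 90 mm high, stands beyond it from x = 130 to x = 240 mm and blows towards -x across the board
- isolator_box: grey switch box 85 x 85 x 30 mm fixed on top of the blower; origin at the centre of its underside (90 mm above the table), axes parallel to the dryer's
- isolator_grip (a point): point on the vertical turning axis of the black isolator handle, inside its bar. The bar is 66 mm long (37 mm to the white-marked pointer end, 29 mm the other way), 14 mm thick; its top is 12 mm above this point, its foot 20 mm below, the switch box's top 26 mm below. The point's x axis lies along the bar, the pointer end at -x
- isolator (a joint): angle of the isolator handle: 0 = off (pointer towards the board, along -x of the switch box), 1.571 = on (pointer along +y of the switch box, bar parallel to the blower); grows clockwise seen from above; stops at both ends, stays where it is left
- bottle_a: amber glass bottle with stopper, 68 mm diameter, 152 mm high, a bystander; origin at the centre of its underside
- bottle_b: amber glass bottle with stopper, 68 mm diameter, 152 mm high, a bystander; origin at the centre of its underside
- glove_carton: white and green carton of gloves, 220 x 120 x 75 mm, a bystander; origin at the centre of its underside
Mind the look-alikes: they are no part of the job. What is shaped like the tile2 but blue is not meant.

How it is judged:
By the outcome, as a careful person would: the job done as asked, in the order asked, and still so for the second after the job is handed in, with the robot touching nothing.
Of tile1, tile2, tile3, tile4, tile5 only 4 to 5 are there at a start; the rules pass over those that are not, and their reading is None.
At some moment in a run one of tile1, tile2, tile3, tile4, tile5 may be knocked a few centimetres aside while the robot is not near it.
Once in a run the grip may slacken for a moment while it holds something.
It also fails if it takes over 210 s, if anything falls off the work surface, if the arm or the gripper's body presses on something with over 40 N, if the wrist force passes 120 N, or if a joint passes its speed limit or range.

## Working session

There is one attempt and no reset: what is moved stays moved. The work goes in short steps, Python scripts to look and compute and a tool call to move; the robot and the scene stay as the last step left them, time stands still between calls to the robot, and variables do not carry over. Pictures are saved under pics/ and viewed, about 12 in all and at most 16, crops included, and the job is handed in when it is done.

Besides the shell and the picture viewer there is one more tool, called after ">>>" as name(argument=value, ...), one argument or row to a line, values as JSON. move_arm: Moves the arm, as the interface text tells. Its arguments: {"type":"object","properties":{"deltas":{"type":"array"},"hand":{"type":"number"},"force":{"type":"number"}},"required":["deltas"]}

```bash
ls; mkdir -p pics; python3 - <<'E'
from cell import status, viewer, ctrl
import cv2,numpy as np
print(status.observe(), ctrl.finger_overhang)
for n in("scene","top"):
    d=viewer.get_image(n); cv2.imwrite(f"pics/{n}0.png",d["img"][:,:,::-1]); 
    R=cv2.Rodrigues(np.array(d["rvec"],float))[0]; print(n,d["mtx"],R,-R.T@np.ravel(d["tvec"]))
E
```

```text
pics
{'time': 0.0, 'qpos': array([-8.07020989e+01,  1.18848050e+01,  8.84017384e+01, -2.79018066e-03,
        7.98435725e+01, -8.62281869e+00]), 'qvel': array([ 0.05705627,  0.05067429, -0.01117094, -0.14453126,  0.04822585,
       -0.03012295]), 'joint_torque': array([-1.17865362e-03, -3.70879304e+01, -2.81420088e+01,  6.95680501e-02,
        3.63127200e-02, -1.84459182e-04]), 'position': array([ 0.17685496, -0.54675674,  0.40351015]), 'eef_rot': array([-97.41410534,  89.86985511, 100.50710955]), 'wrist_force': array([-0.35164768, -0.48536057, -0.56279583]), 'wrist_torque': array([ 0.01775313, -0.01390937, -0.01955222]), 'finger_gap': 0.9993651319101765} 0.1992
scene [[365.51953249   0.         251.84672634]
 [  0.         365.51953249 186.48247657]
 [  0.           0.           1.        ]] [[-0.43654761  0.89953512  0.01620968]
 [ 0.50114711  0.25809266 -0.82597806]
 [-0.74717987 -0.35245532 -0.56346916]] [1.51750832 0.42892392 0.79143884]
top [[428.82127308   0.         249.83462956]
 [  0.         428.82127308 189.69203473]
 [  0.           0.           1.        ]] [[ 0.01006741 -0.99990044 -0.00988751]
 [-0.99318696 -0.00885082 -0.11619523]
 [ 0.11609615  0.01098994 -0.99317718]] [ 0.40118958 -0.01137369  1.62043253]
```

View pics/scene0.png

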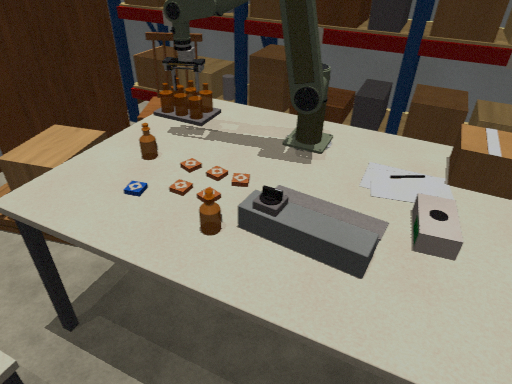

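View pics/top0.png

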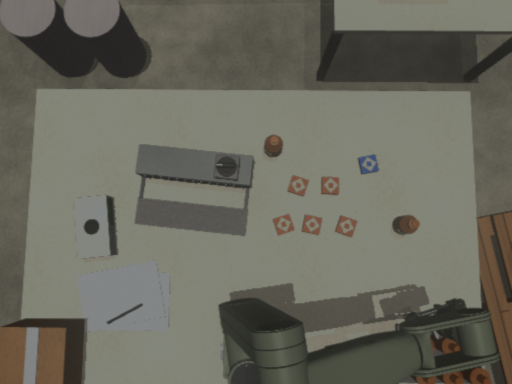

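The top view shows 5 terracotta tiles near (298,185), (330,185), (284,224), (312,225) and (346,226), and the blue decoy at (369,164). The blower is at (195,165), with the board at (192,216) in front of it and the isolator at (227,167). Next I'll measure them.

```bash
cat > h.py <<'E'
from cell import status, viewer, ctrl
import cv2,numpy as np
def cam(n):
    d=viewer.get_image(n); d["R"]=cv2.Rodrigues(np.array(d["rvec"],float))[0]; d["C"]=-d["R"].T@np.ravel(d["tvec"]); return d
def ray(d,p,z):
    p=np.atleast_2d(np.asarray(p,float)); v=np.c_[p,np.ones(len(p))]@np.linalg.inv(d["mtx"]).T@d["R"]
    return (d["C"]+v*((z-d["C"][2])/v[:,2])[:,None])[:,:2]
def proj(d,P): return cv2.projectPoints(np.atleast_2d(np.asarray(P,float)),np.array(d["rvec"],float),np.ravel(d["tvec"]).astype(float),d["mtx"],None)[0].reshape(-1,2)
def rot(c):  # min area rect in world -> centre, size, yaw mod 90
    r=cv2.minAreaRect(c.astype(np.float32)*1000); return np.round(r[0],1),np.round(r[1],1),round(r[2],1)
def orange(d,s=4):
    im=cv2.resize(d["img"],None,fx=s,fy=s,interpolation=cv2.INTER_CUBIC); h=cv2.cvtColor(im,cv2.COLOR_RGB2HSV)
    m=cv2.inRange(h,(3,110,90),(16,255,255)); m=cv2.morphologyEx(m,cv2.MORPH_CLOSE,np.ones((5,5)))
    return [(c.reshape(-1,2)+.5)/s-.5 for c in cv2.findContours(m,cv2.RETR_EXTERNAL,cv2.CHAIN_APPROX_NONE)[0] if cv2.contourArea(c)>60*s*s]
def tiles(d,z=.02):
    return [rot(ray(d,c,z)) for c in orange(d)]
E
python3 - <<'E'
from h import *
d=cam("top")
for t in tiles(d): print(t)
im=d["img"][:,:,::-1]
a=cv2.resize(im[130:250,125:265],None,fx=5.5,fy=5,interpolation=cv2.INTER_CUBIC)
cv2.imwrite("pics/dry.png",cv2.resize(im[135:250,125:265],None,fx=5,fy=5,interpolation=cv2.INTER_CUBIC))
E
```

```text
(array([ -70.9, -821.1]), array([52. , 69.2]), 0.8)
(array([  31.3, -707.1]), array([35., 49.]), 62.2)
(array([-20.2, 718.7]), array([194.9,  94.1]), 0.1)
(array([-20.7, 863.8]), array([196.8,  92.6]), 0.8)
(array([ 134.7, -884.9]), array([468.5,  34. ]), 11.7)
(array([ 466.8, -600.3]), array([35.1, 35.5]), 50.8)
(array([ 257.4, -906.9]), array([481.1,  46.8]), 11.7)
(array([ 375.4, -938. ]), array([261.7,  33.7]), 11.3)
(array([ 461.3, -948.1]), array([ 28.5, 107.3]), 86.5)
```

View pics/dry.png

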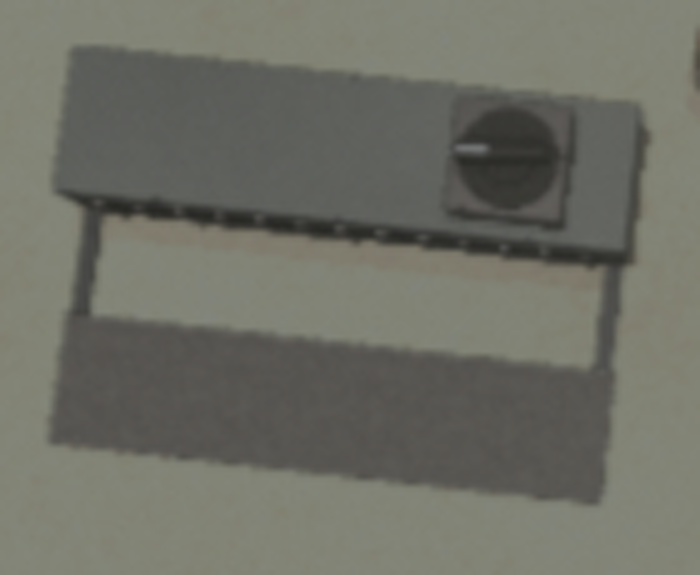

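The crop shows the pointer's white end at (455,148), towards +y, so the blower is on. The board corners are (68,314), (612,370), (600,503) and (50,443).

```bash
python3 - <<'E'
from h import *
d=cam("top"); s=cam("scene")
cv=lambda L:(np.array(L)+.5)/5-.5+[125,135]
b=ray(d,cv([(68,314),(612,370),(600,503),(50,443)]),.006); print("board",rot(b))
b=ray(d,cv([(70,45),(642,103),(630,250),(55,192)]),.09); print("blow",rot(b))
b=ray(d,cv([(457,92),(576,104),(565,225),(445,212)]),.12); print("box",rot(b))
print("bar ends",ray(d,cv([(453,148),(558,155)]),.158), "disc",ray(d,cv([(508,157)]),.125))
h=cv2.cvtColor(d["img"],cv2.COLOR_RGB2HSV)
print(h[178:193,298].tolist()); print(h[160:168,274].tolist())
E
```

```text
board (array([488.4, 226.9]), array([416.9, 100.1]), 84.4)
blow (array([672.2, 208.1]), array([422. , 108.7]), 84.7)
box (array([659.6,  87.9]), array([85.5, 88.5]), 85.5)
bar ends [[0.65988637 0.12556193]
 [0.6555832  0.05279676]] disc [[0.65959508 0.08959749]]
[[10, 109, 122], [17, 59, 126], [26, 34, 129], [28, 31, 130], [20, 49, 126], [11, 96, 120], [10, 119, 118], [9, 123, 118], [10, 121, 118], [11, 95, 121], [20, 44, 128], [26, 31, 130], [25, 36, 128], [14, 76, 118], [10, 112, 118]]
[[23, 36, 129], [30, 30, 129], [32, 29, 132], [34, 27, 132], [35, 25, 132], [36, 27, 133], [34, 27, 133], [34, 27, 133]]
```

```bash
sed -i 's/(3,110,90),(16,255,255)/(3,70,80),(17,255,255)/; s/fx=s,fy=s,interpolation=cv2.INTER_CUBIC); h=/fx=s,fy=s,interpolation=cv2.INTER_CUBIC); h=/' h.py
cat >> h.py <<'E'
from scipy.spatial.transform import Rotation as Ro
def tool():
    o=status.observe(); M=Ro.from_euler("xyz",o["eef_rot"],degrees=True).as_matrix()
    return o,np.array(o["position"]),np.degrees(np.arctan2(M[1,1],M[0,1])),M
def go(x,y,zg,a=None):
    """needed: shift in tool axes (mm) to bring grasp point to x,y,zg (m); then turn (rad) to jaw angle a (mod 180)"""
    o,p,a0,M=tool(); d=M.T@(np.array([x,y,zg+.18])-p)
    t=0 if a is None else -((a-a0+90)%180-90)
    print(f"t={o['time']:.2f} grasp=({p[0]:.4f},{p[1]:.4f},{p[2]-.18:.4f}) a0={a0:.1f} q6={o['qpos'][5]:.0f} gap={o['finger_gap']*94:.1f} F={np.round(o['wrist_force'],1)} shift mm",np.round(d*1000,1),f"turn {np.radians(t):.3f} rad ({t:.1f} deg)")
E
python3 - <<'E'
from h import *
d=cam("top")
for t in tiles(d):
    if t[0][1]>-500 and t[0][0]>300: print(t)
go(.659,.089,.20,-5.5)
go(.659,.089,.146,-5.5)
E
```

```text
(array([ 456.6, -351.8]), array([64.4, 64.1]), 70.7)
(array([ 461.1, -224.3]), array([64.3, 64. ]), 78.4)
(array([ 460.6, -119. ]), array([63.7, 63.9]), 19.7)
(array([ 608., -294.]), array([63.8, 64.9]), 89.2)
(array([ 607.1, -173.7]), array([63.4, 64.6]), 71.8)
(array([767.9, -81.3]), array([63.8, 64.1]), 36.4)
t=0.30 grasp=(0.1769,-0.5470,0.2242) a0=-72.1 q6=-9 gap=93.9 F=[ 0.8  0.3 -0. ] shift mm [  24.7 -456.8 -654.4] turn -1.162 rad (-66.6 deg)
t=0.30 grasp=(0.1769,-0.5470,0.2242) a0=-72.1 q6=-9 gap=93.9 F=[ 0.8  0.3 -0. ] shift mm [  78.7 -456.7 -654.4] turn -1.162 rad (-66.6 deg)
```

>>> move_arm(
  deltas=[
    [[0.0015,-0.0285,-0.0409],0],
    [[0.0015,-0.0285,-0.0409],0],
    [[0.0015,-0.0285,-0.0409],0],
    [[0.0015,-0.0285,-0.0409],0],
    [[0.0015,-0.0285,-0.0409],0],
    [[0.0015,-0.0285,-0.0409],0],
    [[0.0015,-0.0285,-0.0409],0],
    [[0.0015,-0.0285,-0.0409],0],
    [[0.0015,-0.0285,-0.0409],0],
    [[0.0015,-0.0285,-0.0409],0],
    [[0.0015,-0.0285,-0.0409],0],
    [[0.0015,-0.0285,-0.0409],0],
    [[0.0015,-0.0285,-0.0409],0],
    [[0.0015,-0.0285,-0.0409],0],
    [[0.0015,-0.0285,-0.0409],0],
    [[0.0015,-0.0285,-0.0409],0],
  ],
  hand=-0.1,
  force=20,
)

```text
time: 2.3
position: [0.6601, 0.0896, 0.3805]
eef_rot: [75.4, 90.0, -86.6]
wrist_force: [1.0, -1.2, 1.0]
finger_gap: 0.451
```

>>> move_arm(
  deltas=[
    [[0,0,0],-0.145],
    [[0,0,0],-0.145],
    [[0,0,0],-0.145],
    [[0,0,0],-0.145],
    [[0,0,0],-0.145],
    [[0,0,0],-0.145],
    [[0,0,0],-0.145],
    [[0,0,0],-0.147],
    [[0,0,0],0],
  ],
)

```text
time: 3.42
position: [0.6592, 0.0881, 0.3804]
eef_rot: [-82.8, 90.0, -178.4]
wrist_force: [0.1, 0.0, 0.4]
finger_gap: 0.452
```

```bash
python3 - <<'E'
from h import *
go(.659,.089,.146,-5.5)
E
```

```text
t=3.42 grasp=(0.6592,0.0881,0.2004) a0=-5.6 q6=6 gap=42.5 F=[0.1 0.  0.4] shift mm [54.4 -0.3 -0.8] turn -0.002 rad (-0.1 deg)
```

>>> move_arm(
  deltas=[
    [[0.018,0,-0.0008],0],
    [[0.018,0,0],0],
    [[0.0175,0,0],0],
    [[0,0,0],0],
  ],
)

```text
time: 3.92
position: [0.6583, 0.0889, 0.3237]
eef_rot: [-84.1, 89.7, -179.7]
wrist_force: [0.0, -0.5, 0.3]
finger_gap: 0.451
```

>>> move_arm(
  deltas=[
    [[0,0,0],0],
    [[0,0,0],0],
    [[0,0,0],0],
    [[0,0,0],0],
    [[0,0,0],-0.157],
    [[0,0,0],-0.157],
    [[0,0,0],-0.157],
    [[0,0,0],-0.157],
    [[0,0,0],-0.157],
    [[0,0,0],-0.157],
    [[0,0,0],-0.157],
    [[0,0,0],-0.157],
    [[0,0,0],-0.157],
    [[0,0,0],-0.157],
    [[0,0,0],-0.01],
    [[0,0,0],0],
  ],
  hand=-1,
)

```text
time: 5.92
position: [0.6577, 0.0884, 0.328]
eef_rot: [-162.6, 89.6, -167.6]
wrist_force: [-10.1, -1.8, 6.9]
finger_gap: 0.144
```

```bash
python3 - <<'E'
from h import *
go(.659,.089,.146,84.5)
print(status.observe()["wrist_torque"])
E
```

```text
t=5.92 grasp=(0.6577,0.0884,0.1480) a0=85.0 q6=-85 gap=13.5 F=[-10.1  -1.8   6.9] shift mm [2.  0.7 1.3] turn 0.008 rad (0.5 deg)
[-0.31973818  1.54009463 -0.22066128]
```

>>> move_arm(
  deltas=[
    [[0,0,0],0],
    [[0,0,0],0],
    [[0,0,0],0],
    [[-0.03,0,0],0],
    [[-0.03,0,0],0],
  ],
  hand=0,
)

```text
time: 6.55
position: [0.6593, 0.089, 0.3871]
eef_rot: [-179.1, 89.9, 175.9]
wrist_force: [0.4, 0.9, -0.6]
finger_gap: 0.5
```

```bash
python3 - <<'E'
from h import *
go(.4522,-.0955,.120,19.7)
E
```

```text
t=6.55 grasp=(0.6593,0.0890,0.2071) a0=85.0 q6=-85 gap=47.0 F=[ 0.4  0.9 -0.6] shift mm [  87.3 -201.8 -190.3] turn 1.140 rad (65.3 deg)
```

>>> move_arm(
  deltas=[
    [[0,-0.0336,-0.0317],0],
    [[0,-0.0336,-0.0317],0],
    [[0,-0.0336,-0.0317],0],
    [[0,-0.0336,-0.0317],0],
    [[0,-0.0336,-0.0317],0],
    [[0,-0.0336,-0.0317],0],
    [[0.011,0,0],0.1425],
    [[0.011,0,0],0.1425],
    [[0.011,0,0],0.1425],
    [[0.011,0,0],0.1425],
    [[0.011,0,0],0.1425],
    [[0.011,0,0],0.1425],
    [[0.011,0,0],0.1425],
    [[0.01,0,0],0.1425],
    [[0,0,0],0],
  ],
  hand=1,
)

```text
time: 8.43
position: [0.4522, -0.0953, 0.2995]
eef_rot: [-134.0, 89.9, 155.8]
wrist_force: [0.1, 0.9, 0.9]
finger_gap: 0.998
```

```bash
python3 - <<'E'
from h import *
go(.4522,-.0955,.026,19.7)
d=cam("top"); cv2.imwrite("pics/off.png",cv2.resize(d["img"][130:250,180:360,::-1],None,fx=4,fy=4,interpolation=cv2.INTER_CUBIC))
E
```

```text
t=8.43 grasp=(0.4522,-0.0953,0.1195) a0=19.8 q6=-42 gap=93.8 F=[0.1 0.9 0.9] shift mm [93.5  0.1  0.3] turn 0.002 rad (0.1 deg)
```

View pics/off.png

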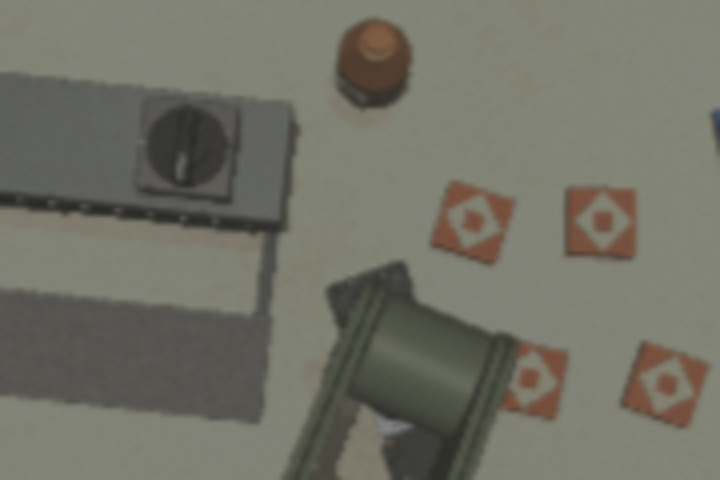

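The pointer (182,165) now faces the board, so the isolator is off. I'll pick tile C off-centre with a light grip and let it swing down.

>>> move_arm(
  deltas=[
    [[0.03,0,0],0],
    [[0.03,0,0],0],
    [[0.0235,0,0],0],
    [[0.01,0,0],0],
    [[0,0,0],0],
  ],
)

```text
time: 9.1
position: [0.4525, -0.0954, 0.2067]
eef_rot: [-133.9, 90.0, 155.9]
wrist_force: [-0.3, -0.2, -0.1]
finger_gap: 1.0
```

>>> move_arm(
  deltas=[
    [[0,0,0],0],
    [[0,0,0],0],
    [[0,0,0],0],
    [[0,0,0],0],
    [[0,0,0],0],
    [[-0.015,0,0],0],
    [[-0.03,0,0],0],
    [[-0.04,0,0],0],
    [[-0.03,0,0],0],
    [[0,0,0],0],
    [[0,0,0],0],
  ],
  hand=-1,
  force=4,
)

```text
time: 10.48
position: [0.4518, -0.0951, 0.3206]
eef_rot: [-136.1, 89.9, 153.6]
wrist_force: [0.6, 0.4, -2.0]
finger_gap: 0.677
```

```bash
cat > look.py <<'E'
from h import *
import sys
go(.4522,-.0955,.026,19.7)
o,p,a,M=tool(); d=cam("scene"); u,v=proj(d,[p[0],p[1],p[2]-.2])[0].astype(int)
u=np.clip(u,50,462);v=np.clip(v,40,344)
cv2.imwrite(f"pics/{sys.argv[1]}.png",cv2.resize(d["img"][v-40:v+40,u-50:u+50,::-1],None,fx=6,fy=6,interpolation=cv2.INTER_CUBIC))
E
python3 look.py l1
```

```text
t=10.47 grasp=(0.4518,-0.0951,0.1406) a0=19.7 q6=-42 gap=63.7 F=[ 0.6  0.4 -2. ] shift mm [114.6   0.4   0.6] turn 0.000 rad (0.0 deg)
```

View pics/l1.png

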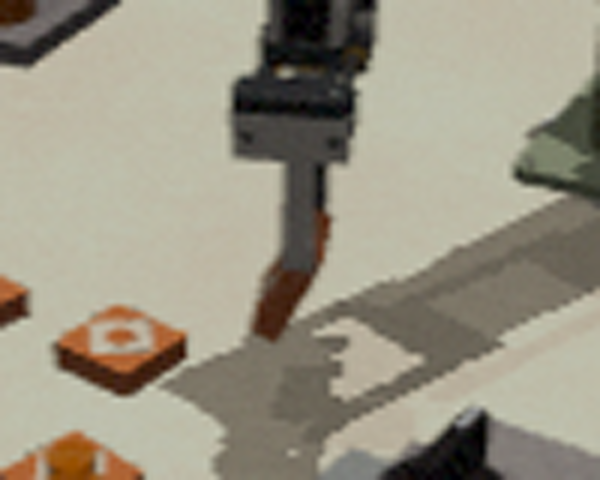

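The tile is held and has swung to about 60° below horizontal, with its free edge at (270,330) towards -y. I'll straighten it by dragging its lower edge on the board towards -y.

```bash
python3 - <<'E'
from h import *
go(.5039,.3922,.12,-5.5)
E
```

```text
t=10.53 grasp=(0.4516,-0.0951,0.1401) a0=19.7 q6=-42 gap=63.8 F=[-0.4  1.1 -2.4] shift mm [  20.5  213.6 -441.1] turn 0.440 rad (25.2 deg)
```

>>> move_arm(
  deltas=[
    [[0,0.0178,-0.0368],0],
    [[0,0.0178,-0.0368],0],
    [[0,0.0178,-0.0368],0],
    [[0,0.0178,-0.0368],0],
    [[0,0.0178,-0.0368],0],
    [[0,0.0178,-0.0368],0],
    [[0,0.0178,-0.0368],0],
    [[0,0.0178,-0.0368],0],
    [[0,0.0178,-0.0368],0],
    [[0,0.0178,-0.0368],0],
    [[0,0.0178,-0.0366],0],
    [[0,0.0178,-0.0366],0],
    [[0.005,0,0],0.088],
    [[0.005,0,0],0.088],
    [[0.005,0,0],0.088],
    [[0.005,0,0],0.088],
    [[0,0,0],0.088],
    [[0,0,0],0],
  ],
)

```text
time: 12.78
position: [0.5043, 0.3917, 0.2996]
eef_rot: [-55.2, 89.8, -150.6]
wrist_force: [-0.2, -0.0, -0.1]
finger_gap: 0.008
```

```bash
sed -i 's/^go.*/go(.5039,.3922,.078,-5.5)/' look.py; python3 look.py l2
```

```text
t=12.78 grasp=(0.5043,0.3917,0.1196) a0=-5.4 q6=36 gap=0.7 F=[-0.2 -0.  -0.1] shift mm [41.6 -0.3 -0.5] turn 0.001 rad (0.1 deg)
```

View pics/l2.png

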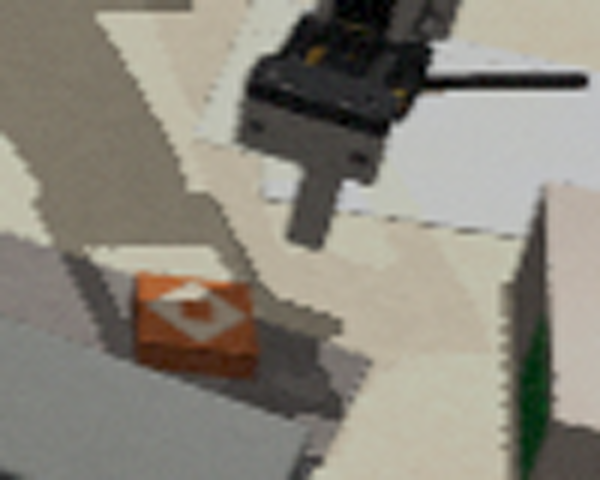

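The tile slipped out and now lies flat on the board near its +y end. I'll regrip it there and use more force once it has swung down.

```bash
python3 - <<'E'
from h import *
d=cam("top")
for t in tiles(d,.026):
    if t[0][1]>-500 and t[0][0]>300: print(t)
E
```

```text
(array([ 456.4, -350.5]), array([64.2, 63.9]), 70.7)
(array([ 460.9, -223.6]), array([63.9, 63.7]), 78.2)
(array([468.3, 331.3]), array([32.6, 60.1]), 40.7)
(array([ 607.2, -293. ]), array([63.5, 64.6]), 89.2)
(array([ 606.2, -173.1]), array([63.2, 64.7]), 71.8)
(array([766.1, -81.1]), array([63.8, 66.3]), 0.3)
```

>>> move_arm(
  deltas=[
    [[-0.01,0,0.05],0],
    [[-0.01,0,0.05],0],
    [[0,0,0.05],0],
    [[0,0,0.05],0],
    [[0,0,0.05],0],
    [[0,0,0],0],
  ],
  hand=1,
)

```text
time: 13.62
position: [0.4804, 0.1406, 0.3215]
eef_rot: [-43.8, 90.0, -139.6]
wrist_force: [0.2, 0.0, 1.0]
finger_gap: 0.605
```

```bash
python3 - <<'E'
from h import *
d=cam("top")
for t in tiles(d,.026):
    if t[0][1]>-500 and t[0][0]>300: print(t)
go(.49,.33,.1,-5.5)
E
```

```text
(array([ 456.4, -350.5]), array([64.3, 63.8]), 70.7)
(array([ 460.8, -223.5]), array([64. , 63.9]), 78.2)
(array([489.2, 345.5]), array([66.4, 66.8]), 16.1)
(array([ 607.2, -293. ]), array([63.5, 64.7]), 89.2)
(array([ 606.4, -173.1]), array([63.2, 64.4]), 71.8)
(array([766.4, -81.3]), array([64.7, 63.1]), 44.7)
t=13.68 grasp=(0.4807,0.1420,0.1417) a0=-5.6 q6=12 gap=61.4 F=[-0.9  0.4 -0. ] shift mm [  41.8   -9.2 -187.9] turn -0.002 rad (-0.1 deg)
```

```bash
python3 - <<'E'
from h import *
go(.4823,.3695,.08,16.1)
E
```

```text
t=13.68 grasp=(0.4807,0.1420,0.1417) a0=-5.6 q6=12 gap=61.4 F=[-0.9  0.4 -0. ] shift mm [  61.8  -20.8 -226.5] turn -0.379 rad (-21.7 deg)
```

>>> move_arm(
  deltas=[
    [[0,-0.0042,-0.0453],0],
    [[0,-0.0042,-0.0453],0],
    [[0,-0.0042,-0.0453],0],
    [[0,-0.0042,-0.0453],0],
    [[0,-0.0042,-0.0453],0],
    [[0.015,0,0],-0.126],
    [[0.015,0,0],-0.126],
    [[0.015,0,0],-0.127],
    [[0.017,0,0],0],
    [[0.024,0,0],0],
    [[0.024,0,0],0],
    [[0,0,0],0],
    [[0,0,0],0],
  ],
  hand=1,
)

```text
time: 15.3
position: [0.4817, 0.3712, 0.2121]
eef_rot: [112.2, 89.9, 38.4]
wrist_force: [0.5, 0.3, 0.4]
finger_gap: 1.0
```

>>> move_arm(
  deltas=[
    [[0,0,0],0],
    [[0,0,0],0],
    [[0,0,0],0],
    [[0,0,0],0],
    [[0,0,0],0],
    [[-0.015,0,0],0],
    [[-0.03,0,0],0],
    [[-0.03,0,0],0],
    [[-0.015,0,0],0],
    [[0,0,0],0],
    [[0,0,0],0],
    [[0,0,0],0],
  ],
  hand=-1,
  force=4,
)

```text
time: 16.8
position: [0.481, 0.3703, 0.2999]
eef_rot: [-76.4, 89.8, -150.2]
wrist_force: [0.1, 0.2, -0.6]
finger_gap: 0.684
```

>>> move_arm(
  deltas=[
    [[0,0,0],0],
    [[0,0,0],0],
  ],
  hand=-1,
  force=12,
)

```text
time: 17.05
position: [0.4814, 0.3705, 0.3011]
eef_rot: [-76.7, 89.9, -150.5]
wrist_force: [-0.2, -0.0, -1.8]
finger_gap: 0.679
```

```bash
python3 look.py l3
```

```text
t=17.05 grasp=(0.4814,0.3705,0.1211) a0=16.2 q6=13 gap=63.9 F=[-0.2 -0.  -1.8] shift mm [ 43.1  27.7 -14.5] turn 0.379 rad (21.7 deg)
```

View pics/l3.png

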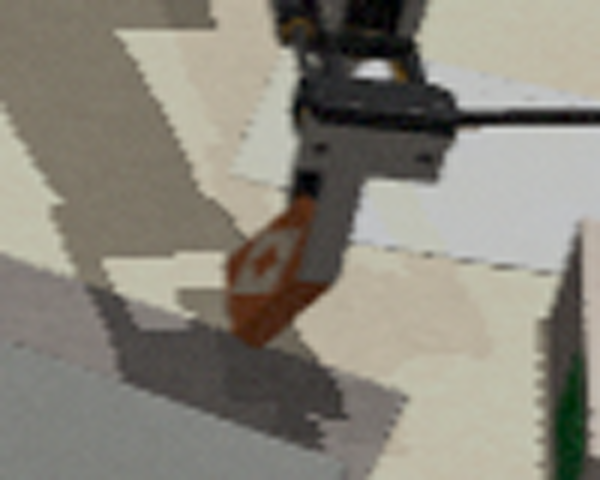

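```bash
python3 - <<'E'
from h import *
go(.5052,.4061,.080,-5.5)
E
```

```text
t=17.10 grasp=(0.4814,0.3706,0.1213) a0=16.2 q6=13 gap=63.9 F=[-0.3  0.1 -0.2] shift mm [ 41.3  32.8 -27.5] turn 0.379 rad (21.7 deg)
```

>>> move_arm(
  deltas=[
    [[0.005,0.011,-0.009],0],
    [[0.005,0.011,-0.009],0],
    [[0.005,0.011,-0.0095],0],
    [[0.005,0,0],0.1],
    [[0.005,0,0],0.1],
    [[0.006,0,0],0.1],
    [[0.007,0,0],0.079],
    [[0.003,0,0],0],
    [[0,0,0],0],
  ],
)

```text
time: 18.23
position: [0.5056, 0.4065, 0.2601]
eef_rot: [-52.3, 90.0, -147.7]
wrist_force: [0.2, 0.3, 0.1]
finger_gap: 0.677
```

>>> move_arm(
  deltas=[
    [[0,0,0],0],
    [[0.003,0,0.002],0],
    [[0.003,0,0.003],0],
    [[0.002,0,0.004],0],
    [[0,0,0.004],0],
    [[0,0,0.004],0],
    [[-0.0005,0,0.004],0],
    [[-0.0005,0,0.004],0],
    [[-0.0005,0,0.004],0],
    [[0,0,0],0],
  ],
  force=5,
)

```text
time: 19.48
position: [0.503, 0.3767, 0.2541]
eef_rot: [37.4, 89.9, -58.1]
wrist_force: [0.9, -0.7, 2.6]
finger_gap: 0.68
```

```bash
python3 look.py l4
```

```text
t=19.48 grasp=(0.5030,0.3767,0.0741) a0=-5.5 q6=35 gap=63.9 F=[ 0.9 -0.7  2.6] shift mm [ -3.9  -0.6 -15.5] turn -0.000 rad (-0.0 deg)
```

View pics/l4.png

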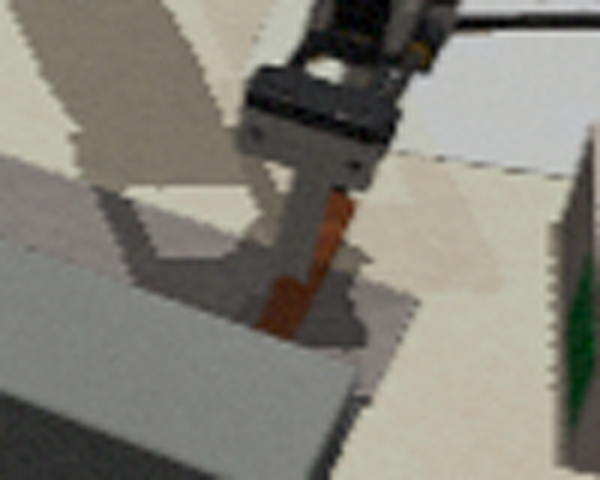

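The tile is about 13° from vertical, with its top at (345,190) and its foot at (275,330), so I'll drag it about 12 mm more.

>>> move_arm(
  deltas=[
    [[0,0,0.004],0],
    [[0,0,0.004],0],
    [[0,0,0.004],0],
    [[0,0,0],0],
  ],
)

```text
time: 20.02
position: [0.5012, 0.3649, 0.2534]
eef_rot: [-52.7, 89.9, -148.2]
wrist_force: [0.2, -1.0, -1.8]
finger_gap: 0.684
```

```bash
cat > tilt.py <<'E'
from h import *
# lean of the tile's edge-on outline in the scene view against the projected vertical, read from the side face
o,p,a,M=tool(); d=cam("scene"); q=p.copy(); q[2]-=.19
g=proj(d,[q,q+[0,0,.03]]); cs=[c for c in orange(d) if np.linalg.norm(c.mean(0)-g[0])<25]
c=max(cs,key=len); (cx,cy),wh,an=cv2.minAreaRect(c.astype(np.float32))
an=an if wh[0]>wh[1] else an+90
vy=g[1]-g[0]; av=np.degrees(np.arctan2(vy[1],vy[0]))
print("size",np.round(wh,1),"lean vs vertical deg",round((an-av+90)%180-90,1)); go(.5014,.3663,.076,-5.5)
E
python3 tilt.py
```

```text
Traceback (most recent call last):
  File "tilt.py", line 5, in <module>
    c=max(cs,key=len); (cx,cy),wh,an=cv2.minAreaRect(c.astype(np.float32))
ValueError: max() iterable argument is empty
```

```bash
python3 look.py l5
```

```text
t=20.07 grasp=(0.5012,0.3650,0.0735) a0=-5.5 q6=34 gap=63.7 F=[-0.5  0.5 -1.2] shift mm [ -4.5   0.  -27.3] turn -0.000 rad (-0.0 deg)
```

View pics/l5.png

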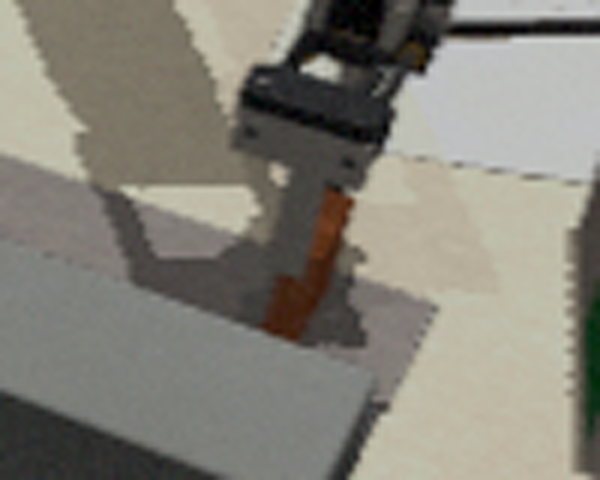

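```bash
cat > tilt.py <<'E'
from h import *
o,p,a,M=tool(); d=cam("scene"); s=6; q=p.copy(); q[2]-=.2
g=proj(d,[q,q+[0,0,.05]]); u,v=g[0].astype(int)
im=cv2.resize(d["img"][v-30:v+30,u-30:u+30],None,fx=s,fy=s,interpolation=cv2.INTER_CUBIC)
m=cv2.inRange(cv2.cvtColor(im,cv2.COLOR_RGB2HSV),(2,120,40),(17,255,255))
m=cv2.morphologyEx(m,cv2.MORPH_CLOSE,np.ones((7,7)))
c=max(cv2.findContours(m,cv2.RETR_EXTERNAL,cv2.CHAIN_APPROX_NONE)[0],key=cv2.contourArea)
(cx,cy),wh,an=cv2.minAreaRect(c); an=an if wh[0]>wh[1] else an+90
vx,vy,_,_=cv2.fitLine(np.argwhere(m>0)[:,::-1].astype(np.float32),cv2.DIST_L2,0,.01,.01).ravel()
w=g[1]-g[0]; av=np.degrees(np.arctan2(w[1],w[0])); f=lambda t:round((t-av+90)%180-90,1)
print("area",(m>0).sum()/s/s,"size",np.round(np.array(wh)/s,1),"lean rect",f(an),"line",f(np.degrees(np.arctan2(vy,vx))),"vertical",round(av,1)); go(.5014,.3663,.076,-5.5)
E
python3 tilt.py
```

```text
area 136.97222222222223 size [ 7.8 26.4] lean rect 12.8 line 11.2 vertical -76.3
t=20.18 grasp=(0.5013,0.3653,0.0737) a0=-5.5 q6=34 gap=64.2 F=[ 0.6 -0.3 -1.8] shift mm [-2.3 -0.  -1. ] turn 0.000 rad (0.0 deg)
```

>>> move_arm(
  deltas=[
    [[0.002,0,0],0],
    [[0.002,0,0.001],0],
    [[0,0,0.003],0],
    [[0,0,0.004],0],
    [[0,0,0.004],0],
    [[0,0,0],0],
  ],
)

```text
time: 20.92
position: [0.5005, 0.353, 0.2503]
eef_rot: [-5.0, 90.0, -100.5]
wrist_force: [-2.9, -1.1, 3.9]
finger_gap: 0.681
```

```bash
python3 tilt.py
```

```text
area 179.4722222222222 size [ 9.9 25.8] lean rect 10.0 line 1.5 vertical -76.7
t=20.98 grasp=(0.5005,0.3531,0.0702) a0=-5.5 q6=33 gap=64.1 F=[-2.6  0.3  4.6] shift mm [ -5.8  -0.3 -13.2] turn -0.000 rad (-0.0 deg)
```

>>> move_arm(
  deltas=[
    [[-0.001,0,0],0],
    [[-0.001,0,0],0],
    [[0,0,0],0],
    [[0,0,0],0],
    [[0,0,0],0],
    [[-0.03,0,0],0],
    [[-0.03,0,0],0],
    [[-0.03,0,0],0],
    [[-0.03,0,0.05],0],
    [[0,0,0.05],0],
    [[0,0,0.05],0],
    [[0,0,0.05],0],
    [[0,0,0],0],
  ],
  hand=1,
)

```text
time: 22.6
position: [0.481, 0.1519, 0.3722]
eef_rot: [6.6, 90.0, -89.1]
wrist_force: [0.3, -0.1, -0.1]
finger_gap: 0.998
```

```bash
cat > seen.py <<'E'
from h import *
d=cam("top")
for z,lab,sel in((.02,"flat",lambda t:t[0][1]<40),(.07,"stood",lambda t:t[0][1]>-20)):
    for c in orange(d):
        c=ray(d,c,z); t=rot(c)
        if abs(t[0][1])<500 and t[0][0]>300 and sel(t): print(lab,*t,"dryer xy",np.round(np.array([[.9954,-.0958],[.0958,.9954]])@(np.array(t[0])-[488.4,226.9])))
E
python3 seen.py
```

```text
flat [ 456.5 -351.8] [64.3 64.2] 70.7 dryer xy [  24. -579.]
flat [ 461.1 -224.3] [63.9 64.1] 78.4 dryer xy [  16. -452.]
flat [ 608. -294.] [63.8 64.9] 89.2 dryer xy [ 169. -507.]
flat [ 607.3 -173.7] [63.7 64.9] 71.9 dryer xy [ 157. -387.]
flat [767.7 -81.2] [64.4 64.1] 45.8 dryer xy [ 308. -280.]
stood [503.5 370. ] [22.2 65.4] 84.6 dryer xy [  1. 144.]
```

Tile 1 stands at dryer (1,144) mm, yaw aligned. Next is tile B.

```bash
python3 - <<'E'
from h import *
go(.4661,-.1998,.08,-11.6)
E
```

```text
t=22.65 grasp=(0.4813,0.1533,0.1924) a0=-5.7 q6=14 gap=94.4 F=[-0.7 -0.5  0.7] shift mm [112.2  19.8 353. ] turn 0.103 rad (5.9 deg)
```

>>> move_arm(
  deltas=[
    [[0.01,0.0025,0.0441],0],
    [[0.01,0.0025,0.0441],0],
    [[0.01,0.0025,0.0441],0],
    [[0.01,0.0025,0.0441],0],
    [[0.01,0.0025,0.0441],0],
    [[0.01,0.0025,0.0441],0],
    [[0.01,0.0025,0.0441],0],
    [[0.01,0.0025,0.0441],0],
    [[0.016,0,0],0.103],
    [[0.018,0,0],0],
    [[0.018,0,0],0],
    [[0.018,0,0],0],
    [[0.016,0,0],0],
    [[0,0,0],0],
    [[0,0,0],0],
  ],
  hand=1,
)

```text
time: 24.52
position: [0.4679, -0.1986, 0.2065]
eef_rot: [75.9, 90.0, -25.4]
wrist_force: [0.6, -0.1, -0.6]
finger_gap: 0.999
```

>>> move_arm(
  deltas=[
    [[0,0,0],0],
    [[0,0,0],0],
    [[0,0,0],0],
    [[0,0,0],0],
    [[0,0,0],0],
    [[-0.015,0,0],0],
    [[-0.03,0,0],0],
    [[-0.03,0,0],0],
    [[-0.015,0,0],0],
    [[0,0,0],0],
    [[0,0,0],0],
    [[0,0,0],0],
  ],
  hand=-1,
  force=4,
)

```text
time: 26.02
position: [0.4668, -0.1984, 0.2947]
eef_rot: [-111.6, 89.8, 147.0]
wrist_force: [-0.5, 0.5, -1.9]
finger_gap: 0.679
```

>>> move_arm(
  deltas=[
    [[0,0,0],0],
    [[-0.02,0,0],0],
    [[-0.02,0,0],0],
  ],
  hand=-1,
  force=15,
)

```text
time: 26.4
position: [0.4671, -0.1986, 0.3357]
eef_rot: [-111.7, 89.9, 146.9]
wrist_force: [-1.0, 0.0, -1.6]
finger_gap: 0.676
```

```bash
python3 tilt.py;  python3 - <<'E'
from h import *
go(.4988,.3349,.14,-5.5)
E
python3 look.py l6
```

```text
area 243.41666666666666 size [ 9.5 23.2] lean rect 39.2 line 52.5 vertical -92.0
t=26.45 grasp=(0.4682,-0.1992,0.1590) a0=-11.4 q6=-21 gap=63.9 F=[0.6 0.8 0.1] shift mm [  81.9  -79.5 -561. ] turn -0.103 rad (-5.9 deg)
t=26.45 grasp=(0.4682,-0.1992,0.1590) a0=-11.4 q6=-21 gap=63.9 F=[0.6 0.8 0.1] shift mm [  18.   -75.6 -529.6] turn -0.103 rad (-5.9 deg)
t=26.45 grasp=(0.4682,-0.1992,0.1590) a0=-11.4 q6=-21 gap=63.9 F=[0.6 0.8 0.1] shift mm [  79.9  -82.2 -586.9] turn -0.103 rad (-5.9 deg)
```

View pics/l6.png

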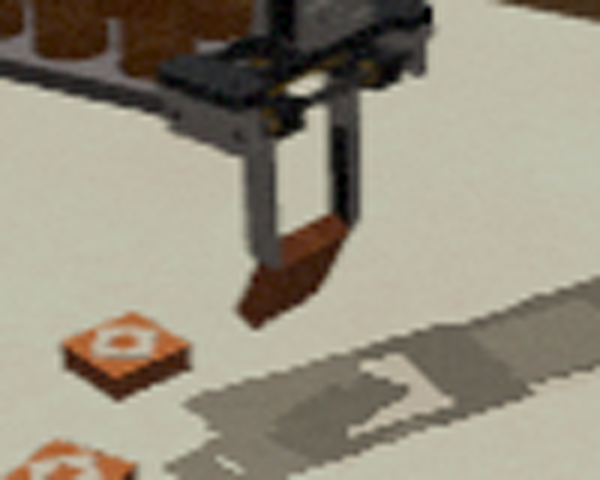

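>>> move_arm(
  deltas=[
    [[0,-0.004,-0.028],0],
    [[0,-0.007,-0.048],0],
    [[0,-0.007,-0.048],0],
    [[0,-0.007,-0.048],0],
    [[0,-0.007,-0.048],0],
    [[0,-0.007,-0.048],0],
    [[0,-0.007,-0.048],0],
    [[0,-0.007,-0.048],0],
    [[0,-0.007,-0.048],0],
    [[0,-0.007,-0.048],0],
    [[0,-0.006,-0.04],0],
    [[0,-0.0036,-0.03],0],
    [[0.015,0,0],-0.103],
    [[0.015,0,0],0],
    [[0.015,0,0],0],
    [[0.015,0,0],0],
    [[0.01,0,0],0],
    [[0,0,0],0],
    [[0,0,0],0],
  ],
)

```text
time: 28.88
position: [0.4974, 0.336, 0.2667]
eef_rot: [122.6, 89.9, 27.1]
wrist_force: [0.3, -0.4, -2.0]
finger_gap: 0.677
```

```bash
sed -i 's/go(.*/go(.4987,.3344,.077,-5.5)/' tilt.py; python3 tilt.py
```

```text
area 334.86111111111114 size [11.2 24.5] lean rect 4.9 line 62.4 vertical -77.3
t=28.93 grasp=(0.4974,0.3361,0.0870) a0=-5.5 q6=31 gap=64.1 F=[-0.7 -0.2 -1.7] shift mm [10.   1.4  1.6] turn -0.000 rad (-0.0 deg)
```

```bash
cat > tilt.py <<'E'
# lean of the held tile: side face at dryer x=+32 mm, its -y edge against height
from h import *
import sys
O=np.array([488.4,226.9,0])/1e3; A=np.array([[.9954,-.0958,0],[.0958,.9954,0],[0,0,1]])
o,p,a,M=tool(); d=cam("scene"); s=6
h=A@(p-O); q=p.copy(); q[2]=.05
u,v=proj(d,q)[0].astype(int)-30
im=cv2.resize(d["img"][v:v+60,u:u+60],None,fx=s,fy=s,interpolation=cv2.INTER_CUBIC)
m=cv2.inRange(cv2.cvtColor(im,cv2.COLOR_RGB2HSV),(2,120,30),(17,255,255))
P=(np.argwhere(m>0)[:,::-1]+.5)/s-.5+[u,v]
R=(np.c_[P,np.ones(len(P))]@np.linalg.inv(d["mtx"]).T@d["R"])@A.T; C=A@(d["C"]-O)
X=(C+R*((.032-C[0])/R[:,0])[:,None])*1000
X=X[X[:,1]<float(sys.argv[1])]
print("hand yd,z",np.round(h[1]*1000,1),round(h[2]*1000-180,1))
B=[]
for z in range(8,90,6):
    k=X[(X[:,2]>=z)&(X[:,2]<z+6),1]
    if len(k)>15: B.append((z+3,*np.round(np.percentile(k,[2,98])))); 
print(*B); go(float(sys.argv[2]),float(sys.argv[3]),.072,-5.5)
E
python3 tilt.py 128 .4953 .2986
```

```text
hand yd,z 109.6 87.0
(17, np.float64(86.0), np.float64(93.0)) (23, np.float64(78.0), np.float64(96.0)) (29, np.float64(77.0), np.float64(99.0)) (35, np.float64(79.0), np.float64(102.0)) (41, np.float64(81.0), np.float64(105.0)) (47, np.float64(83.0), np.float64(108.0)) (53, np.float64(85.0), np.float64(111.0)) (59, np.float64(93.0), np.float64(114.0)) (65, np.float64(95.0), np.float64(117.0)) (71, np.float64(89.0), np.float64(97.0)) (77, np.float64(93.0), np.float64(122.0)) (83, np.float64(120.0), np.float64(124.0)) (89, np.float64(120.0), np.float64(125.0))
t=28.98 grasp=(0.4974,0.3361,0.0871) a0=-5.5 q6=31 gap=63.7 F=[ 0.6 -0.2 -2. ] shift mm [15.   1.5 37.6] turn -0.000 rad (-0.0 deg)
```

>>> move_arm(
  deltas=[
    [[0.006,0,0],0],
    [[0.005,0,0],0],
    [[0,0,0.003],0],
    [[0,0,0.004],0],
    [[0,0,0.004],0],
    [[0,0,0.004],0],
    [[0,0,0.004],0],
    [[0.0005,0,0.004],0],
    [[0.0005,0,0.003],0],
    [[0,0,0],0],
  ],
  force=5,
)

```text
time: 30.22
position: [0.4951, 0.3097, 0.2547]
eef_rot: [83.3, 89.9, -12.2]
wrist_force: [0.1, -2.3, 5.6]
finger_gap: 0.682
```

```bash
python3 tilt.py 128 .4953 .2986
```

```text
hand yd,z 83.0 74.7
(11, np.float64(76.0), np.float64(92.0)) (17, np.float64(74.0), np.float64(94.0)) (23, np.float64(75.0), np.float64(95.0)) (29, np.float64(76.0), np.float64(97.0)) (35, np.float64(76.0), np.float64(98.0)) (41, np.float64(77.0), np.float64(100.0)) (47, np.float64(78.0), np.float64(101.0)) (53, np.float64(79.0), np.float64(103.0)) (59, np.float64(93.0), np.float64(104.0)) (65, np.float64(95.0), np.float64(104.0)) (71, np.float64(93.0), np.float64(105.0)) (77, np.float64(94.0), np.float64(105.0)) (83, np.float64(93.0), np.float64(106.0)) (89, np.float64(93.0), np.float64(106.0))
t=30.27 grasp=(0.4951,0.3097,0.0747) a0=-5.5 q6=29 gap=64.1 F=[ 0.3 -1.7  5.2] shift mm [ 2.7  1.3 11. ] turn -0.000 rad (-0.0 deg)
```

>>> move_arm(
  deltas=[
    [[0,0,0.004],0],
    [[0,0,0.004],0],
    [[0,0,0],0],
  ],
)

```text
time: 30.65
position: [0.4937, 0.3017, 0.2538]
eef_rot: [-28.2, 90.0, -123.8]
wrist_force: [0.8, 0.4, 1.2]
finger_gap: 0.68
```

```bash
python3 tilt.py 128 .4953 .2986
```

```text
hand yd,z 74.9 73.8
(11, np.float64(75.0), np.float64(90.0)) (17, np.float64(74.0), np.float64(92.0)) (23, np.float64(73.0), np.float64(94.0)) (29, np.float64(73.0), np.float64(95.0)) (35, np.float64(73.0), np.float64(97.0)) (41, np.float64(72.0), np.float64(99.0)) (47, np.float64(73.0), np.float64(100.0)) (53, np.float64(74.0), np.float64(102.0)) (59, np.float64(86.0), np.float64(102.0)) (65, np.float64(86.0), np.float64(102.0)) (71, np.float64(86.0), np.float64(103.0)) (77, np.float64(85.0), np.float64(102.0)) (83, np.float64(85.0), np.float64(101.0)) (89, np.float64(85.0), np.float64(101.0))
t=30.70 grasp=(0.4937,0.3018,0.0737) a0=-5.5 q6=28 gap=64.2 F=[ 1.6 -0.7 -0.4] shift mm [1.8 1.9 3. ] turn -0.000 rad (-0.0 deg)
```

>>> move_arm(
  deltas=[
    [[0.0015,0,0],0],
    [[0,0,0],0],
  ],
)

```text
time: 30.95
position: [0.4938, 0.3024, 0.2532]
eef_rot: [-165.6, 90.0, 98.9]
wrist_force: [0.6, 0.3, 5.1]
finger_gap: 0.679
```

>>> move_arm(
  deltas=[
    [[0,0,0],0],
    [[0,0,0],0],
    [[0,0,0],0],
    [[0,0,0],0],
    [[-0.02,0,0],0],
    [[-0.03,0,0],0],
    [[-0.04,0,0],0],
    [[-0.03,0,0.05],0],
    [[0,0,0.05],0],
    [[0,0,0.05],0],
    [[0,0,0.05],0],
    [[0,0,0],0],
  ],
  hand=1,
)

```text
time: 32.45
position: [0.4743, 0.1006, 0.3727]
eef_rot: [2.3, 90.0, -93.5]
wrist_force: [-0.6, 1.1, -0.7]
finger_gap: 0.997
```

```bash
python3 seen.py; python3 - <<'E'
from h import *
go(.615,-.150,.08,-18.1)
E
```

```text
flat [ 456.6 -352. ] [64.4 64.1] 70.9 dryer xy [  24. -579.]
flat [ 608. -294.] [63.8 64.9] 89.2 dryer xy [ 169. -507.]
flat [ 607.2 -173.6] [63.7 64.6] 71.8 dryer xy [ 157. -387.]
flat [768.1 -81.2] [64.  63.5] 43.3 dryer xy [ 308. -280.]
stood [446.4 393.8] [21.9 63.8] 75.7 dryer xy [-58. 162.]
stood [495.7 309.1] [22.4 66. ] 84.8 dryer xy [-1. 83.]
t=32.50 grasp=(0.4746,0.1020,0.1928) a0=-5.7 q6=8 gap=94.4 F=[ 0.4 -0.1  0. ] shift mm [112.7 164.7 236.9] turn 0.217 rad (12.4 deg)
```

Tile 1 has been knocked aside to dryer (-58,162). I'll take a look.

```bash
python3 - <<'E'
from h import *
d=cam("scene"); u,v=proj(d,[.47,.35,.04])[0].astype(int)
cv2.imwrite("pics/k.png",cv2.resize(d["img"][v-35:v+35,u-50:u+50,::-1],None,fx=7,fy=7,interpolation=cv2.INTER_CUBIC))
E
```

```text
(no output)
```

View pics/k.png

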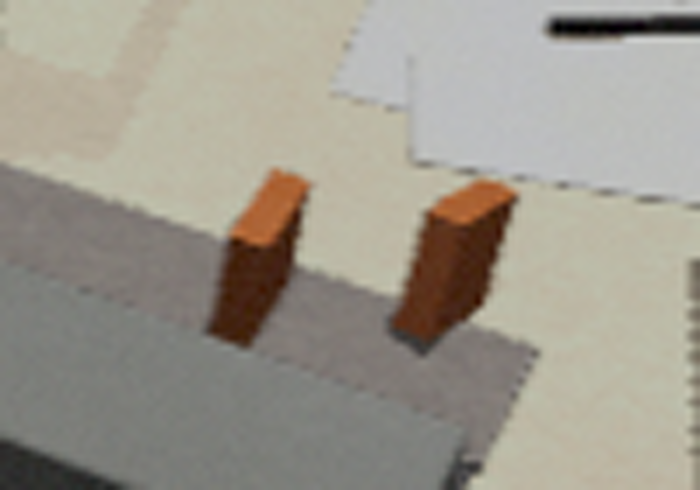

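Both tiles are standing. Tile 1 (right, foot at (410,340)) is turned and sits on the board's rear edge. I can pick it up upright and put it back.

```bash
python3 - <<'E'
from h import *
go(.4464,.3938,.13,-14.3)
E
```

```text
t=32.55 grasp=(0.4747,0.1029,0.1928) a0=-5.6 q6=8 gap=93.9 F=[-0.6 -0.3  0.4] shift mm [  63.   -56.4 -286.7] turn 0.152 rad (8.7 deg)
```

>>> move_arm(
  deltas=[
    [[0,-0.0081,-0.041],0],
    [[0,-0.0081,-0.041],0],
    [[0,-0.0081,-0.041],0],
    [[0,-0.0081,-0.041],0],
    [[0,-0.0081,-0.041],0],
    [[0,-0.0081,-0.041],0],
    [[0,-0.0081,-0.041],0],
    [[0.015,0,0],0.152],
    [[0.015,0,0],0],
    [[0.015,0,0],0],
    [[0.018,0,0],0],
    [[0,0,0],0],
    [[0,0,0],0],
  ],
  hand=1,
)

```text
time: 34.17
position: [0.446, 0.394, 0.3098]
eef_rot: [145.3, 90.0, 41.1]
wrist_force: [0.4, 0.2, 0.0]
finger_gap: 0.999
```

```bash
python3 - <<'E'
from h import *
go(.4464,.3938,.064,-14.3)
E
```

```text
t=34.17 grasp=(0.4460,0.3940,0.1298) a0=-14.2 q6=47 gap=93.9 F=[0.4 0.2 0. ] shift mm [65.8  0.4  0.1] turn 0.001 rad (0.1 deg)
```

>>> move_arm(
  deltas=[
    [[0.02,0,0],0],
    [[0.025,0,0],0],
    [[0.02,0,0],0],
    [[0,0,0],0],
    [[0,0,0],0],
  ],
)

```text
time: 34.8
position: [0.4462, 0.3944, 0.2455]
eef_rot: [138.8, 89.9, 34.6]
wrist_force: [0.3, -0.1, 0.7]
finger_gap: 0.996
```

>>> move_arm(
  deltas=[
    [[0,0,0],0],
    [[0,0,0],0],
    [[0,0,0],0],
    [[0,0,0],0],
    [[0,0,0],0],
    [[-0.01,0,0],0],
    [[-0.015,0,0],0],
    [[-0.015,0,0],0],
    [[0,0,0],-0.076],
    [[0,0,0],-0.076],
    [[0,0,0],0],
  ],
  hand=-1,
  force=15,
)

```text
time: 36.17
position: [0.4458, 0.3943, 0.2857]
eef_rot: [128.8, 89.9, 33.2]
wrist_force: [0.5, 0.7, -1.5]
finger_gap: 0.732
```

```bash
python3 - <<'E'
from h import *
go(.5032,.3812,.076,-5.5)
E
```

```text
t=36.17 grasp=(0.4458,0.3943,0.1057) a0=-5.6 q6=39 gap=68.8 F=[ 0.5  0.7 -1.5] shift mm [29.8 58.3  7.5] turn -0.001 rad (-0.1 deg)
```

>>> move_arm(
  deltas=[
    [[0,0.015,0.002],0],
    [[0,0.015,0.002],0],
    [[0,0.015,0.002],0],
    [[0,0.0133,0.0015],0],
    [[0.01,0,0],0],
    [[0.01,0,0],0],
    [[0.006,0,0],0],
    [[0,0,0],0],
  ],
)

```text
time: 37.17
position: [0.5022, 0.3811, 0.2574]
eef_rot: [-56.4, 89.9, -151.9]
wrist_force: [0.3, -0.4, -1.7]
finger_gap: 0.723
```

```bash
python3 tilt.py 200 .5032 .3812; python3 look.py l7
```

```text
hand yd,z 154.8 77.4
(11, np.float64(75.0), np.float64(91.0)) (17, np.float64(74.0), np.float64(93.0)) (23, np.float64(74.0), np.float64(161.0)) (29, np.float64(74.0), np.float64(163.0)) (35, np.float64(75.0), np.float64(165.0)) (41, np.float64(74.0), np.float64(166.0)) (47, np.float64(74.0), np.float64(168.0)) (53, np.float64(75.0), np.float64(170.0)) (59, np.float64(76.0), np.float64(171.0)) (65, np.float64(76.0), np.float64(172.0)) (71, np.float64(75.0), np.float64(172.0)) (77, np.float64(76.0), np.float64(171.0)) (83, np.float64(77.0), np.float64(171.0)) (89, np.float64(79.0), np.float64(171.0))
t=37.23 grasp=(0.5025,0.3812,0.0781) a0=-5.5 q6=35 gap=67.9 F=[-0.2 -0.5 -1.4] shift mm [ 6.1  0.7 -0. ] turn 0.001 rad (0.0 deg)
t=37.23 grasp=(0.5025,0.3812,0.0781) a0=-5.5 q6=35 gap=67.9 F=[-0.2 -0.5 -1.4] shift mm [  0.1   0.4 -11.1] turn 0.001 rad (0.0 deg)
```

View pics/l7.png

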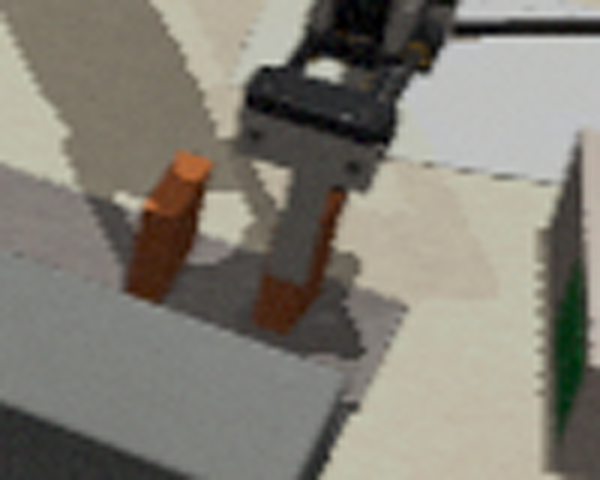

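The tile is upright in the grip, with its foot at (275,325). I'll lower it to contact and release.

>>> move_arm(
  deltas=[
    [[0.003,0,0],0],
    [[0.003,0,0],0],
    [[0,0,0],0],
  ],
  force=6,
)

```text
time: 37.65
position: [0.5028, 0.381, 0.2523]
eef_rot: [-58.2, 90.0, -153.7]
wrist_force: [-0.0, -0.2, -0.9]
finger_gap: 0.73
```

>>> move_arm(
  deltas=[
    [[0.002,0,0],0],
    [[0,0,0],0],
  ],
)

```text
time: 37.9
position: [0.5032, 0.3812, 0.2511]
eef_rot: [134.4, 90.0, 38.9]
wrist_force: [0.3, 0.6, 0.1]
finger_gap: 0.728
```

Force is about 0, near contact; 1.5 mm more, then release.

>>> move_arm(
  deltas=[
    [[0.0015,0,0],0],
    [[0.001,0,0],0],
    [[0,0,0],0],
  ],
)

```text
time: 38.28
position: [0.5039, 0.3814, 0.2492]
eef_rot: [116.3, 89.8, 20.8]
wrist_force: [1.6, -0.6, 3.1]
finger_gap: 0.727
```

>>> move_arm(
  deltas=[
    [[0,0,0],0],
    [[0,0,0],0],
    [[0,0,0],0],
    [[0,0,0],0],
    [[-0.02,0,0],0],
    [[-0.03,0,0],0],
    [[-0.04,0,0],0],
    [[-0.04,0,0.05],0],
    [[0,0,0.05],0],
    [[0,0,0.05],0],
    [[0,0,0.05],0],
    [[0,0,0.05],0],
    [[0,0,0],0],
  ],
  hand=1,
)

```text
time: 39.9
position: [0.4791, 0.131, 0.3788]
eef_rot: [90.6, 89.9, -5.1]
wrist_force: [-1.3, -0.6, -0.5]
finger_gap: 0.998
```

```bash
python3 seen.py; python3 - <<'E'
from h import *
go(.615,-.150,.08,-18.1)
E
```

```text
flat [ 456.6 -352. ] [64.4 64.1] 70.9 dryer xy [  24. -579.]
flat [ 608. -294.] [63.8 64.9] 89.2 dryer xy [ 169. -507.]
flat [ 607.1 -173.7] [63.5 64.6] 71.8 dryer xy [ 157. -387.]
flat [767.8 -81.3] [64.2 63.9] 37.4 dryer xy [ 308. -280.]
stood [495.8 309.1] [22.4 66.2] 84.8 dryer xy [-1. 83.]
stood [514.3 382.2] [22.3 65. ] 83.5 dryer xy [ 11. 157.]
t=39.95 grasp=(0.4792,0.1324,0.1988) a0=-5.7 q6=11 gap=94.4 F=[ 1.3 -0.6  0.3] shift mm [118.9 162.8 267.7] turn 0.217 rad (12.4 deg)
```

Tile 1 stands but is 11 mm off the middle. I'll recentre it by closing the jaws lightly around it.

```bash
python3 - <<'E'
from h import *
go(.5034,.3832,.045,-6)
E
```

```text
t=39.95 grasp=(0.4792,0.1324,0.1988) a0=-5.7 q6=11 gap=94.4 F=[ 1.3 -0.6  0.3] shift mm [ 154.    -1.1 -251.8] turn 0.006 rad (0.3 deg)
```

>>> move_arm(
  deltas=[
    [[0,0.0008,-0.042],0],
    [[0,0.0008,-0.042],0],
    [[0,0.0008,-0.042],0],
    [[0,0.0008,-0.042],0],
    [[0,0.0008,-0.042],0],
    [[0,0.001,-0.0418],0],
    [[0.04,0,0],0],
    [[0,0,0],0],
    [[0.04,0,0],0],
    [[0.04,0,0],0],
    [[0.034,0,0],0],
    [[0,-0.006,0],0],
    [[0,0,0],0],
  ],
)

```text
time: 41.58
position: [0.5025, 0.3849, 0.2254]
eef_rot: [129.7, 89.8, 34.3]
wrist_force: [-0.0, -0.4, 0.3]
finger_gap: 0.999
```

>>> move_arm(
  deltas=[
    [[0,0,0],0],
    [[0,0,0],0],
    [[0,0,0],0],
    [[0,0,0],0],
    [[0,0,0],0],
  ],
  hand=-1,
  force=5,
)

```text
time: 42.2
position: [0.5032, 0.3844, 0.2245]
eef_rot: [119.6, 89.8, 24.1]
wrist_force: [2.0, -0.5, 5.9]
finger_gap: 0.684
```

>>> move_arm(
  deltas=[
    [[0,0,0],0],
    [[0,0,0],0],
    [[0,0,0],0],
    [[0,0,0],0],
    [[-0.03,0,0],0],
    [[-0.04,0,0],0],
    [[-0.04,0,0],0],
    [[-0.04,0,0.05],0],
    [[0,0,0.05],0],
    [[0,0,0.05],0],
    [[0,0,0.05],0],
    [[0,0,0.05],0],
    [[0,0,0],0],
  ],
  hand=1,
)

```text
time: 43.82
position: [0.4782, 0.1341, 0.3723]
eef_rot: [-16.7, 90.0, -112.4]
wrist_force: [0.1, 0.3, -0.1]
finger_gap: 1.0
```

```bash
python3 seen.py; python3 - <<'E'
from h import *
go(.615,-.150,.08,-18.1)
E
```

```text
flat [ 456.5 -351.8] [64.3 64.3] 70.7 dryer xy [  24. -579.]
flat [ 608. -294.] [63.8 64.8] 89.2 dryer xy [ 169. -507.]
flat [ 607.2 -173.7] [63.7 64.6] 71.9 dryer xy [ 157. -387.]
flat [767.7 -81.2] [64.4 64. ] 45.8 dryer xy [ 308. -280.]
stood [495.7 309.1] [22.4 66.2] 84.8 dryer xy [-1. 83.]
stood [504.6 381.9] [22.4 65.4] 85.1 dryer xy [  1. 156.]
t=43.88 grasp=(0.4784,0.1355,0.1924) a0=-5.7 q6=11 gap=94.0 F=[ 0.8 -0.6  0.5] shift mm [112.2 164.2 270.6] turn 0.217 rad (12.4 deg)
```

>>> move_arm(
  deltas=[
    [[0.009,0.0235,0.0387],0],
    [[0.009,0.0235,0.0387],0],
    [[0.009,0.0235,0.0387],0],
    [[0.009,0.0235,0.0387],0],
    [[0.009,0.0235,0.0387],0],
    [[0.009,0.0235,0.0387],0],
    [[0.009,0.0232,0.0384],0],
    [[0.01,0,0],0.109],
    [[0.01,0,0],0.108],
    [[0.03,0,0],0],
    [[0.028,0,0],0],
    [[0.025,0,0],0],
    [[0,0,0],0],
    [[0,0,0],0],
  ],
  hand=1,
)

```text
time: 45.62
position: [0.6169, -0.1478, 0.207]
eef_rot: [96.8, 89.9, -11.1]
wrist_force: [0.3, -0.4, -0.4]
finger_gap: 1.002
```

```bash
python3 - <<'E'
from h import *
go(.615,-.150,.026,-18.1)
E
```

```text
t=45.62 grasp=(0.6169,-0.1478,0.0270) a0=-17.9 q6=-3 gap=94.2 F=[ 0.3 -0.4 -0.4] shift mm [ 1.  -1.1  2.7] turn 0.004 rad (0.2 deg)
```

>>> move_arm(
  deltas=[
    [[0.001,-0.001,0.0027],0],
    [[0,0,0],0],
  ],
)

```text
time: 45.88
position: [0.6145, -0.1511, 0.2064]
eef_rot: [85.5, 89.9, -22.4]
wrist_force: [0.1, 0.6, -0.4]
finger_gap: 0.998
```

>>> move_arm(
  deltas=[
    [[0,0,0],0],
    [[0,0,0],0],
    [[0,0,0],0],
    [[0,0,0],0],
    [[0,0,0],0],
    [[-0.015,0,0],0],
    [[-0.03,0,0],0],
    [[-0.03,0,0],0],
    [[-0.015,0,0],0],
    [[0,0,0],0],
    [[0,0,0],0],
    [[0,0,0],0],
  ],
  hand=-1,
  force=4,
)

```text
time: 47.38
position: [0.6136, -0.1506, 0.2934]
eef_rot: [-94.0, 89.8, 158.1]
wrist_force: [0.2, -0.6, -2.8]
finger_gap: 0.681
```

>>> move_arm(
  deltas=[
    [[0,0,0],0],
    [[-0.02,0,0],0],
    [[-0.03,0,0],0],
    [[-0.03,0,0],0],
    [[-0.01,0,0],-0.109],
    [[0,0,0],-0.108],
    [[0,0,0],0],
  ],
  hand=-1,
  force=15,
)

```text
time: 48.25
position: [0.6143, -0.1509, 0.3869]
eef_rot: [74.5, 89.9, -21.1]
wrist_force: [0.2, 0.1, -0.8]
finger_gap: 0.679
```

```bash
python3 - <<'E'
from h import *
go(.4920,.2647,.09,-5.5)
E
```

```text
t=48.25 grasp=(0.6143,-0.1509,0.2069) a0=-5.6 q6=-16 gap=63.8 F=[ 0.2  0.1 -0.8] shift mm [ 116.4 -162.3 -401.8] turn -0.001 rad (-0.1 deg)
```

>>> move_arm(
  deltas=[
    [[0,-0.0085,-0.0215],0],
    [[0,-0.016,-0.04],0],
    [[0,-0.0178,-0.044],0],
    [[0,-0.0178,-0.044],0],
    [[0,-0.0178,-0.044],0],
    [[0,-0.0178,-0.044],0],
    [[0,-0.0178,-0.044],0],
    [[0,-0.0178,-0.044],0],
    [[0,-0.017,-0.0423],0],
    [[0,-0.014,-0.034],0],
    [[0.03,0,0],0],
    [[0.03,0,0],0],
    [[0.03,0,0],0],
    [[0.016,0,0],0],
    [[0.01,0,0],0],
    [[0,0,0],0],
    [[0,0,0],0],
  ],
)

```text
time: 50.38
position: [0.4917, 0.2649, 0.2704]
eef_rot: [116.3, 89.9, 20.8]
wrist_force: [0.4, 0.1, -0.9]
finger_gap: 0.682
```

```bash
python3 tilt.py 65 .4887 .2299
```

```text
hand yd,z 38.1 90.4
(23, np.float64(16.0), np.float64(25.0)) (29, np.float64(9.0), np.float64(27.0)) (35, np.float64(9.0), np.float64(30.0)) (41, np.float64(12.0), np.float64(34.0)) (47, np.float64(14.0), np.float64(36.0)) (53, np.float64(16.0), np.float64(40.0)) (59, np.float64(20.0), np.float64(43.0)) (65, np.float64(24.0), np.float64(46.0)) (71, np.float64(26.0), np.float64(49.0)) (77, np.float64(48.0), np.float64(53.0)) (83, np.float64(49.0), np.float64(55.0)) (89, np.float64(48.0), np.float64(56.0))
t=50.42 grasp=(0.4917,0.2649,0.0905) a0=-5.5 q6=25 gap=63.4 F=[-0.3  0.6 -1.9] shift mm [18.5  0.3 35.1] turn -0.000 rad (-0.0 deg)
```

>>> move_arm(
  deltas=[
    [[0.007,0,0],0],
    [[0.0065,0,0],0],
    [[0.0008,0,0.003],0],
    [[0,0,0.004],0],
    [[0,0,0.004],0],
    [[0,0,0.004],0],
    [[0,0,0.004],0],
    [[0.0005,0,0.004],0],
    [[0.0005,0,0.004],0],
    [[0,0,0.004],0],
    [[0,0,0.003],0],
    [[0,0,0],0],
  ],
  force=5,
)

```text
time: 51.92
position: [0.4876, 0.2305, 0.2534]
eef_rot: [-55.8, 89.9, -151.4]
wrist_force: [0.2, 0.8, -1.3]
finger_gap: 0.683
```

```bash
python3 tilt.py 65 .4887 .2299
```

```text
hand yd,z 3.5 73.4
(11, np.float64(4.0), np.float64(20.0)) (17, np.float64(3.0), np.float64(24.0)) (23, np.float64(3.0), np.float64(26.0)) (29, np.float64(3.0), np.float64(27.0)) (35, np.float64(4.0), np.float64(30.0)) (41, np.float64(3.0), np.float64(32.0)) (47, np.float64(3.0), np.float64(34.0)) (53, np.float64(4.0), np.float64(36.0)) (59, np.float64(15.0), np.float64(38.0)) (65, np.float64(15.0), np.float64(38.0)) (71, np.float64(14.0), np.float64(36.0)) (77, np.float64(14.0), np.float64(37.0)) (83, np.float64(14.0), np.float64(36.0)) (89, np.float64(14.0), np.float64(35.0))
t=51.98 grasp=(0.4875,0.2305,0.0734) a0=-5.5 q6=22 gap=63.8 F=[-0.3  0.8 -0.7] shift mm [1.4 1.2 0.5] turn -0.000 rad (-0.0 deg)
```

Vertical now. I'll press lightly, release, and move on to tile D.

>>> move_arm(
  deltas=[
    [[0.002,0,0],0],
    [[0,0,0],0],
  ],
)

```text
time: 52.22
position: [0.4876, 0.2312, 0.2524]
eef_rot: [-105.0, 89.9, 159.5]
wrist_force: [-1.6, -0.1, 4.9]
finger_gap: 0.681
```

>>> move_arm(
  deltas=[
    [[0,0,0],0],
    [[0,0,0],0],
    [[0,0,0],0],
    [[0,0,0],0],
    [[-0.02,0,0],0],
    [[-0.03,0,0],0],
    [[-0.04,0,0],0],
    [[-0.04,0,0.05],0],
    [[0,0,0.05],0],
    [[0,0,0.05],0],
    [[0,0,0.05],0],
    [[0,0,0.05],0],
    [[0,0,0],0],
  ],
  hand=1,
)

```text
time: 53.85
position: [0.4638, -0.0194, 0.3811]
eef_rot: [31.3, 90.0, -64.5]
wrist_force: [-0.2, 0.4, 0.1]
finger_gap: 0.999
```

```bash
python3 seen.py; python3 - <<'E'
from h import *
go(.6083,-.269,.08,-.8)
E
```

```text
flat [ 456.6 -351.8] [64.3 64.1] 70.7 dryer xy [  24. -579.]
flat [ 608. -294.] [63.8 64.8] 89.2 dryer xy [ 169. -507.]
flat [768.4 -81. ] [63.3 63.7] 36.7 dryer xy [ 308. -280.]
stood [489.7 239.7] [22.2 65.7] 84.5 dryer xy [ 0. 13.]
stood [495.6 309. ] [22.2 65.9] 85.1 dryer xy [-1. 82.]
stood [504.6 382. ] [22.2 65.1] 84.7 dryer xy [  1. 156.]
t=53.90 grasp=(0.4639,-0.0180,0.2010) a0=-5.7 q6=-7 gap=93.4 F=[0.2 1.1 0.5] shift mm [120.9 168.7 235.5] turn -0.086 rad (-4.9 deg)
```

>>> move_arm(
  deltas=[
    [[0.01,0.0241,0.0336],0],
    [[0.01,0.0241,0.0336],0],
    [[0.01,0.0241,0.0336],0],
    [[0.01,0.0241,0.0336],0],
    [[0.01,0.0241,0.0336],0],
    [[0.01,0.0241,0.0336],0],
    [[0.01,0.0241,0.0339],0],
    [[0.02,0,0],-0.086],
    [[0.03,0,0],0],
    [[0.03,0,0],0],
    [[0.025,0,0],0],
    [[0,0,0],0],
    [[0,0,0],0],
  ],
  hand=1,
)

```text
time: 55.52
position: [0.6103, -0.2666, 0.2068]
eef_rot: [70.9, 89.9, -19.6]
wrist_force: [0.2, 0.5, -0.1]
finger_gap: 0.997
```

```bash
python3 - <<'E'
from h import *
go(.6083,-.269,.026,-.8)
E
```

```text
t=55.52 grasp=(0.6103,-0.2666,0.0268) a0=-0.5 q6=-31 gap=93.7 F=[ 0.2  0.5 -0.1] shift mm [ 0.8 -2.   2.4] turn 0.005 rad (0.3 deg)
```

>>> move_arm(
  deltas=[
    [[0.0008,-0.002,0.0024],0.005],
    [[0,0,0],0],
  ],
)

```text
time: 55.78
position: [0.6077, -0.2702, 0.2065]
eef_rot: [58.6, 89.9, -32.2]
wrist_force: [0.2, 0.4, -0.6]
finger_gap: 1.002
```

>>> move_arm(
  deltas=[
    [[0,0,0],0],
    [[0,0,0],0],
    [[0,0,0],0],
    [[0,0,0],0],
    [[0,0,0],0],
    [[-0.015,0,0],0],
    [[-0.03,0,0],0],
    [[-0.03,0,0],0],
    [[-0.015,0,0],0],
    [[0,0,0],0],
    [[0,0,0],0],
    [[0,0,0],0],
  ],
  hand=-1,
  force=4,
)

```text
time: 57.28
position: [0.6068, -0.2695, 0.2933]
eef_rot: [-119.8, 89.8, 149.3]
wrist_force: [0.4, 0.6, -2.2]
finger_gap: 0.677
```

>>> move_arm(
  deltas=[
    [[0,0,0],0],
    [[-0.02,0,0],0],
    [[-0.03,0,0],0],
    [[-0.03,0,0],0],
    [[-0.01,0,0],0.082],
    [[0,0,0],0],
    [[0,0,0],0],
  ],
  hand=-1,
  force=15,
)

```text
time: 58.15
position: [0.6072, -0.2697, 0.3851]
eef_rot: [-116.8, 90.0, 147.7]
wrist_force: [-0.2, 1.0, -2.2]
finger_gap: 0.676
```

```bash
python3 - <<'E'
from h import *
go(.4853,.1950,.09,-5.5)
E
```

```text
t=58.15 grasp=(0.6072,-0.2697,0.2051) a0=-5.5 q6=-26 gap=63.6 F=[-0.2  1.  -2.2] shift mm [ 115.3 -165.7 -450.8] turn 0.000 rad (0.0 deg)
```

>>> move_arm(
  deltas=[
    [[0,-0.0081,-0.0221],0],
    [[0,-0.0146,-0.0398],0],
    [[0,-0.01625,-0.0442],0],
    [[0,-0.01625,-0.0442],0],
    [[0,-0.01625,-0.0442],0],
    [[0,-0.01625,-0.0442],0],
    [[0,-0.01625,-0.0442],0],
    [[0,-0.01625,-0.0442],0],
    [[0,-0.01625,-0.0442],0],
    [[0,-0.0146,-0.0398],0],
    [[0,-0.0146,-0.0398],0],
    [[0.03,0,0],0],
    [[0.03,0,0],0],
    [[0.03,0,0],0],
    [[0.015,0,0],0],
    [[0.01,0,0],0],
    [[0,0,0],0],
    [[0,0,0],0],
  ],
)

```text
time: 60.4
position: [0.4868, 0.1951, 0.2712]
eef_rot: [107.8, 89.9, 12.2]
wrist_force: [0.3, 0.5, -2.0]
finger_gap: 0.675
```

```bash
python3 tilt.py -3 .4821 .1612
```

```text
hand yd,z -31.8 91.2
(17, np.float64(-45.0), np.float64(-33.0)) (23, np.float64(-50.0), np.float64(-30.0)) (29, np.float64(-49.0), np.float64(-28.0)) (35, np.float64(-47.0), np.float64(-26.0)) (41, np.float64(-47.0), np.float64(-23.0)) (47, np.float64(-45.0), np.float64(-21.0)) (53, np.float64(-43.0), np.float64(-18.0)) (59, np.float64(-41.0), np.float64(-16.0)) (65, np.float64(-40.0), np.float64(-14.0)) (71, np.float64(-33.0), np.float64(-12.0)) (77, np.float64(-22.0), np.float64(-11.0)) (83, np.float64(-21.0), np.float64(-9.0)) (89, np.float64(-22.0), np.float64(-9.0))
t=60.45 grasp=(0.4868,0.1951,0.0914) a0=-5.6 q6=18 gap=63.8 F=[ 0.1 -0.2 -2.1] shift mm [19.3 -1.4 34.2] turn -0.001 rad (-0.1 deg)
```

>>> move_arm(
  deltas=[
    [[0,0,0.01],0],
    [[0.004,0,0.008],0],
    [[0.005,-0.0014,0],0],
    [[0.004,0,0],0],
    [[0,0,0.002],0],
    [[0,0,0.004],0],
    [[0,0,0.004],0],
    [[0,0,0.004],0],
    [[0,0,0],0],
  ],
  force=5,
)

```text
time: 61.58
position: [0.4814, 0.1628, 0.2568]
eef_rot: [-48.0, 89.9, -143.5]
wrist_force: [0.3, -0.6, -0.2]
finger_gap: 0.68
```

```bash
python3 tilt.py -3 .4821 .1612
```

```text
hand yd,z -64.4 76.8
(17, np.float64(-71.0), np.float64(-50.0)) (23, np.float64(-70.0), np.float64(-47.0)) (29, np.float64(-70.0), np.float64(-44.0)) (35, np.float64(-69.0), np.float64(-42.0)) (41, np.float64(-69.0), np.float64(-39.0)) (47, np.float64(-69.0), np.float64(-37.0)) (53, np.float64(-68.0), np.float64(-34.0)) (59, np.float64(-56.0), np.float64(-33.0)) (65, np.float64(-53.0), np.float64(-32.0)) (71, np.float64(-54.0), np.float64(-33.0)) (77, np.float64(-53.0), np.float64(-33.0)) (83, np.float64(-54.0), np.float64(-33.0)) (89, np.float64(-54.0), np.float64(-32.0))
t=61.62 grasp=(0.4814,0.1629,0.0768) a0=-5.6 q6=15 gap=63.9 F=[ 1.  -1.4 -1.4] shift mm [4.8 0.8 1.6] turn -0.001 rad (-0.1 deg)
```

>>> move_arm(
  deltas=[
    [[0.002,0.0008,0],0],
    [[0.001,0,0.003],0],
    [[0,0,0],0],
    [[0.001,0,0],0],
    [[0,0,0],0],
  ],
)

```text
time: 62.25
position: [0.4816, 0.1607, 0.2537]
eef_rot: [-102.7, 89.8, 161.7]
wrist_force: [-4.2, 1.4, 5.6]
finger_gap: 0.68
```

```bash
python3 tilt.py -3 .4821 .1612
```

```text
hand yd,z -66.5 73.7
(17, np.float64(-71.0), np.float64(-50.0)) (23, np.float64(-70.0), np.float64(-48.0)) (29, np.float64(-71.0), np.float64(-45.0)) (35, np.float64(-71.0), np.float64(-43.0)) (41, np.float64(-70.0), np.float64(-39.0)) (47, np.float64(-70.0), np.float64(-36.0)) (53, np.float64(-68.0), np.float64(-34.0)) (59, np.float64(-56.0), np.float64(-33.0)) (65, np.float64(-55.0), np.float64(-32.0)) (71, np.float64(-56.0), np.float64(-33.0)) (77, np.float64(-56.0), np.float64(-33.0)) (83, np.float64(-56.0), np.float64(-34.0)) (89, np.float64(-56.0), np.float64(-34.0))
t=62.30 grasp=(0.4816,0.1607,0.0737) a0=-5.6 q6=14 gap=63.9 F=[-3.5  1.3  6.2] shift mm [ 1.7  0.5 -0.5] turn -0.001 rad (-0.1 deg)
```

Upright with foot contact (5–6 N). I'll release and check.

>>> move_arm(
  deltas=[
    [[0,0,0],0],
    [[0,0,0],0],
    [[0,0,0],0],
    [[0,0,0],0],
    [[-0.02,0,0],0],
    [[-0.03,0,0],0],
    [[-0.04,0,0],0],
    [[-0.04,0,0.05],0],
    [[0,0,0.05],0],
    [[0,0,0.05],0],
    [[0,0,0.05],0],
    [[0,0,0.05],0],
    [[0,0,0],0],
  ],
  hand=1,
)

```text
time: 63.92
position: [0.4578, -0.0902, 0.3823]
eef_rot: [26.1, 90.0, -69.7]
wrist_force: [-0.3, 0.8, -0.3]
finger_gap: 0.999
```

```bash
python3 seen.py; python3 - <<'E'
from h import *
go(.4648,-.3282,.08,-19.3)
E
```

```text
flat [ 456.4 -351.8] [64.8 64.3] 70.7 dryer xy [  24. -579.]
flat [768.5 -80.9] [64.3 63.3] 44.7 dryer xy [ 308. -280.]
stood [482.9 165.4] [22.5 66. ] 84.1 dryer xy [  0. -62.]
stood [489.5 239.9] [22.3 65.4] 84.4 dryer xy [-0. 13.]
stood [495.8 309. ] [22.2 66. ] 85.1 dryer xy [-0. 82.]
stood [504.6 382.2] [22.4 65.2] 83.8 dryer xy [  1. 156.]
t=63.98 grasp=(0.4579,-0.0887,0.2022) a0=-5.8 q6=-16 gap=93.9 F=[0.5 0.7 0.3] shift mm [122.1  31.  237.7] turn 0.236 rad (13.5 deg)
```

>>> move_arm(
  deltas=[
    [[0.01,0.0062,0.048],0],
    [[0.01,0.0062,0.048],0],
    [[0.01,0.0062,0.048],0],
    [[0.01,0.0062,0.048],0],
    [[0.01,0.0062,0.048],0],
    [[0.022,0,0],0.118],
    [[0.022,0,0],0.118],
    [[0.03,0,0],0],
    [[0.03,0,0],0],
    [[0.02,0,0],0],
    [[0,0,0],0],
    [[0,0,0],0],
  ],
  hand=1,
)

```text
time: 65.47
position: [0.4665, -0.3288, 0.209]
eef_rot: [73.8, 89.9, -35.2]
wrist_force: [-0.0, 0.1, 0.7]
finger_gap: 1.0
```

```bash
python3 - <<'E'
from h import *
go(.4648,-.3282,.026,-19.3)
E
```

```text
t=65.47 grasp=(0.4665,-0.3288,0.0290) a0=-19.0 q6=-25 gap=94.0 F=[-0.   0.1  0.7] shift mm [ 3.  -1.8  0. ] turn 0.005 rad (0.3 deg)
```

>>> move_arm(
  deltas=[
    [[0.0025,-0.0018,0],0.005],
    [[0,0,0],0],
  ],
)

```text
time: 65.72
position: [0.4641, -0.3287, 0.2064]
eef_rot: [68.2, 89.9, -41.1]
wrist_force: [0.3, -0.4, 0.5]
finger_gap: 0.999
```

>>> move_arm(
  deltas=[
    [[0,0,0],0],
    [[0,0,0],0],
    [[0,0,0],0],
    [[0,0,0],0],
    [[0,0,0],0],
    [[-0.015,0,0],0],
    [[-0.03,0,0],0],
    [[-0.03,0,0],0],
    [[-0.015,0,0],0],
    [[0,0,0],0],
    [[0,0,0],0],
    [[0,0,0],0],
  ],
  hand=-1,
  force=4,
)

```text
time: 67.22
position: [0.4635, -0.3282, 0.2941]
eef_rot: [-115.1, 89.8, 135.5]
wrist_force: [0.1, -0.2, -1.6]
finger_gap: 0.679
```

>>> move_arm(
  deltas=[
    [[0,0,0],0],
    [[-0.02,0,0],0],
    [[-0.03,0,0],0],
    [[-0.01,0,0],-0.12],
    [[0,0,0],-0.12],
    [[0,0,0],0],
    [[0,0,0],0],
  ],
  hand=-1,
  force=15,
)

```text
time: 68.1
position: [0.4639, -0.3286, 0.3551]
eef_rot: [-128.6, 89.9, 135.7]
wrist_force: [0.4, -0.5, -2.0]
finger_gap: 0.677
```

```bash
python3 - <<'E'
from h import *
go(.4784,.1234,.09,-5.5)
E
```

```text
t=68.10 grasp=(0.4639,-0.3286,0.1751) a0=-5.7 q6=-38 gap=63.6 F=[ 0.4 -0.5 -2. ] shift mm [  85.5  -30.4 -451.1] turn -0.004 rad (-0.2 deg)
```

>>> move_arm(
  deltas=[
    [[0,-0.0015,-0.0221],0],
    [[0,-0.0027,-0.0398],0],
    [[0,-0.003,-0.0442],0],
    [[0,-0.003,-0.0442],0],
    [[0,-0.003,-0.0442],0],
    [[0,-0.003,-0.0442],0],
    [[0,-0.003,-0.0442],0],
    [[0,-0.003,-0.0442],0],
    [[0,-0.003,-0.0442],0],
    [[0,-0.0027,-0.0398],0],
    [[0,-0.0025,-0.0398],-0.004],
    [[0.03,0,0],0],
    [[0.025,0,0],0],
    [[0.02,0,0],0],
    [[0.01,0,0],0],
    [[0,0,0],0],
    [[0,0,0],0],
  ],
)

```text
time: 70.22
position: [0.4782, 0.1233, 0.2716]
eef_rot: [104.1, 89.9, 8.7]
wrist_force: [0.1, 0.8, -1.4]
finger_gap: 0.679
```

```bash
python3 tilt.py -77 .4752 .0895
```

```text
hand yd,z -104.2 91.6
(35, np.float64(-140.0), np.float64(-120.0)) (41, np.float64(-140.0), np.float64(-116.0)) (47, np.float64(-137.0), np.float64(-112.0)) (53, np.float64(-133.0), np.float64(-108.0)) (59, np.float64(-129.0), np.float64(-103.0)) (65, np.float64(-124.0), np.float64(-98.0)) (71, np.float64(-120.0), np.float64(-98.0)) (77, np.float64(-94.0), np.float64(-89.0)) (83, np.float64(-94.0), np.float64(-87.0)) (89, np.float64(-94.0), np.float64(-85.0))
t=70.28 grasp=(0.4783,0.1232,0.0918) a0=-5.4 q6=10 gap=63.8 F=[ 0.1  1.  -1. ] shift mm [19.8  0.1 33.8] turn 0.002 rad (0.1 deg)
```

>>> move_arm(
  deltas=[
    [[0.01,0,0],0],
    [[0.01,0,0],0],
    [[0.001,0,0.004],0],
    [[-0.001,0,0.004],0],
    [[-0.001,0,0.004],0],
    [[-0.001,0,0.004],0],
    [[-0.001,0,0.004],0],
    [[-0.001,0,0.004],0],
    [[0,0,0],0],
  ],
  force=5,
)

```text
time: 71.4
position: [0.4751, 0.0987, 0.2542]
eef_rot: [-72.3, 89.9, -167.7]
wrist_force: [0.4, -0.5, -2.8]
finger_gap: 0.679
```

```bash
python3 tilt.py -77 .4752 .0895
```

```text
hand yd,z -128.9 74.2
(35, np.float64(-142.0), np.float64(-123.0)) (41, np.float64(-142.0), np.float64(-120.0)) (47, np.float64(-139.0), np.float64(-117.0)) (53, np.float64(-136.0), np.float64(-113.0)) (59, np.float64(-119.0), np.float64(-109.0)) (65, np.float64(-118.0), np.float64(-107.0)) (71, np.float64(-118.0), np.float64(-104.0)) (77, np.float64(-118.0), np.float64(-102.0)) (83, np.float64(-118.0), np.float64(-98.0)) (89, np.float64(-117.0), np.float64(-96.0))
t=71.45 grasp=(0.4752,0.0989,0.0742) a0=-5.4 q6=7 gap=63.9 F=[ 0.5  0.1 -1. ] shift mm [2.2 0.9 9.3] turn 0.002 rad (0.1 deg)
```

```bash
python3 look.py l8
```

```text
t=71.45 grasp=(0.4752,0.0989,0.0742) a0=-5.4 q6=7 gap=63.9 F=[ 0.5  0.1 -1. ] shift mm [  -3.8    0.9 -294.7] turn 0.002 rad (0.1 deg)
```

View pics/l8.png

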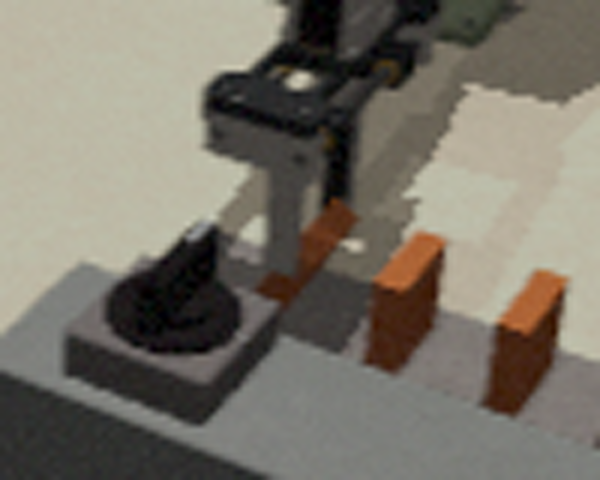

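The box hides the foot, so I'll raise the tile to read its lean.

>>> move_arm(
  deltas=[
    [[0,0,0],0],
    [[-0.02,0,0],0],
    [[-0.02,0,0],0],
    [[-0.01,0,0],0],
    [[0,0,0],0],
  ],
  force=15,
)

```text
time: 72.12
position: [0.4758, 0.0993, 0.3053]
eef_rot: [96.4, 89.9, 1.0]
wrist_force: [-0.5, -0.2, -0.9]
finger_gap: 0.682
```

```bash
sed -i 's/q\[2\]=.05/q[2]-=.205/; s/range(8,90,6)/range(8,150,6)/' tilt.py; python3 tilt.py -77 .4752 .0895
```

```text
hand yd,z -128.3 125.3
(65, np.float64(-147.0), np.float64(-133.0)) (71, np.float64(-149.0), np.float64(-131.0)) (77, np.float64(-147.0), np.float64(-128.0)) (83, np.float64(-144.0), np.float64(-124.0)) (89, np.float64(-141.0), np.float64(-122.0)) (95, np.float64(-138.0), np.float64(-118.0)) (101, np.float64(-136.0), np.float64(-114.0)) (107, np.float64(-132.0), np.float64(-109.0)) (113, np.float64(-118.0), np.float64(-107.0)) (119, np.float64(-117.0), np.float64(-104.0)) (125, np.float64(-118.0), np.float64(-102.0)) (131, np.float64(-118.0), np.float64(-98.0)) (137, np.float64(-117.0), np.float64(-95.0)) (143, np.float64(-114.0), np.float64(-92.0)) (149, np.float64(-110.0), np.float64(-89.0))
t=72.17 grasp=(0.4755,0.0992,0.1246) a0=-5.4 q6=7 gap=63.6 F=[ 0.3 -0.6 -1.7] shift mm [52.6  0.7  9.7] turn 0.002 rad (0.1 deg)
```

>>> move_arm(
  deltas=[
    [[0.02,0,0],0],
    [[0.02,0,0],0],
    [[0.01,0,0],0],
    [[0,0,0],0],
  ],
)

```text
time: 72.68
position: [0.4752, 0.0992, 0.2538]
eef_rot: [-82.5, 89.9, -177.9]
wrist_force: [-0.3, -0.2, -1.2]
finger_gap: 0.681
```

>>> move_arm(
  deltas=[
    [[0.004,0,0],0],
    [[0.003,0,0.001],0],
    [[0,0,0.003],0],
    [[0,0,0.004],0],
    [[0,0,0.004],0],
    [[0,0,0.004],0],
    [[0,0,0.002],0],
    [[0,0,0],0],
  ],
  force=5,
)

```text
time: 73.68
position: [0.4742, 0.0809, 0.2477]
eef_rot: [71.5, 89.9, -23.9]
wrist_force: [2.0, -0.3, 1.3]
finger_gap: 0.682
```

>>> move_arm(
  deltas=[
    [[0,0,0],0],
    [[-0.02,0,0],0],
    [[-0.02,0,0],0],
    [[-0.015,0,0],0],
    [[0,0,0],0],
  ],
  force=15,
)

```text
time: 74.3
position: [0.4741, 0.0813, 0.3034]
eef_rot: [92.8, 89.9, -2.6]
wrist_force: [-0.3, -0.2, -1.3]
finger_gap: 0.677
```

```bash
python3 tilt.py -77 .4752 .0895
```

```text
hand yd,z -146.3 123.4
(65, np.float64(-150.0), np.float64(-135.0)) (71, np.float64(-152.0), np.float64(-132.0)) (77, np.float64(-150.0), np.float64(-129.0)) (83, np.float64(-149.0), np.float64(-126.0)) (89, np.float64(-148.0), np.float64(-124.0)) (95, np.float64(-146.0), np.float64(-119.0)) (101, np.float64(-146.0), np.float64(-115.0)) (107, np.float64(-135.0), np.float64(-112.0)) (113, np.float64(-135.0), np.float64(-111.0)) (119, np.float64(-135.0), np.float64(-110.0)) (125, np.float64(-135.0), np.float64(-109.0)) (131, np.float64(-136.0), np.float64(-108.0)) (137, np.float64(-136.0), np.float64(-107.0)) (143, np.float64(-133.0), np.float64(-106.0)) (149, np.float64(-129.0), np.float64(-104.0))
t=74.35 grasp=(0.4737,0.0813,0.1226) a0=-5.4 q6=5 gap=63.9 F=[ 0.9 -0.1 -1.9] shift mm [50.6  0.7 -8.3] turn 0.002 rad (0.1 deg)
```

>>> move_arm(
  deltas=[
    [[0.02,0,0],0],
    [[0.02,0,0],0],
    [[0.012,0,0],0],
    [[0,0,0],0],
  ],
)

```text
time: 74.85
position: [0.4733, 0.0812, 0.2495]
eef_rot: [-85.4, 89.8, 179.2]
wrist_force: [-0.3, 0.6, -1.8]
finger_gap: 0.679
```

>>> move_arm(
  deltas=[
    [[0.003,0,0],0],
    [[0.0015,0,0],0],
    [[0,0,0.004],0],
    [[0,0,0.004],0],
    [[0,0,0.002],0],
    [[0,0,0],0],
  ],
  force=5,
)

```text
time: 75.6
position: [0.4731, 0.071, 0.2464]
eef_rot: [67.8, 90.0, -27.6]
wrist_force: [0.3, -0.6, 0.2]
finger_gap: 0.681
```

>>> move_arm(
  deltas=[
    [[0,0,0],0],
    [[-0.02,0,0],0],
    [[-0.02,0,0],0],
    [[-0.015,0,0],0],
    [[0,0,0],0],
  ],
  force=15,
)

```text
time: 76.22
position: [0.4734, 0.0713, 0.3022]
eef_rot: [92.1, 89.9, -3.3]
wrist_force: [-1.0, 0.2, -1.3]
finger_gap: 0.683
```

```bash
python3 tilt.py -77 .4752 .0895
```

```text
hand yd,z -156.3 122.2
(65, np.float64(-157.0), np.float64(-140.0)) (71, np.float64(-157.0), np.float64(-136.0)) (77, np.float64(-154.0), np.float64(-133.0)) (83, np.float64(-154.0), np.float64(-130.0)) (89, np.float64(-154.0), np.float64(-127.0)) (95, np.float64(-154.0), np.float64(-124.0)) (101, np.float64(-152.0), np.float64(-119.0)) (107, np.float64(-146.0), np.float64(-116.0)) (113, np.float64(-145.0), np.float64(-115.0)) (119, np.float64(-145.0), np.float64(-115.0)) (125, np.float64(-146.0), np.float64(-115.0)) (131, np.float64(-146.0), np.float64(-114.0)) (137, np.float64(-145.0), np.float64(-114.0)) (143, np.float64(-144.0), np.float64(-115.0)) (149, np.float64(-140.0), np.float64(-113.0))
t=76.28 grasp=(0.4729,0.0713,0.1213) a0=-5.4 q6=4 gap=63.6 F=[-0.7 -1.  -0.7] shift mm [ 49.3   0.5 -18.3] turn 0.002 rad (0.1 deg)
```

>>> move_arm(
  deltas=[
    [[0.02,0,0],0],
    [[0.02,0,0],0],
    [[0.013,0,0],0],
    [[0,0,0],0],
  ],
)

```text
time: 76.78
position: [0.4725, 0.0712, 0.247]
eef_rot: [-86.7, 89.9, 177.9]
wrist_force: [-0.8, -0.3, -1.6]
finger_gap: 0.677
```

>>> move_arm(
  deltas=[
    [[0.0025,0,0],0],
    [[0.001,0,0.002],0],
    [[0,0,0.0015],0],
    [[0.001,0,0],0],
    [[0,0,0],0],
  ],
  force=5,
)

```text
time: 77.4
position: [0.4729, 0.0675, 0.2447]
eef_rot: [34.8, 89.9, -60.5]
wrist_force: [-2.2, -1.1, 5.2]
finger_gap: 0.683
```

Contact at 5 N. Releasing.

>>> move_arm(
  deltas=[
    [[0,0,0],0],
    [[0,0,0],0],
    [[0,0,0],0],
    [[0,0,0],0],
    [[-0.02,0,0],0],
    [[-0.03,0,0],0],
    [[-0.04,0,0],0],
    [[-0.05,0,0.05],0],
    [[0,0,0.05],0],
    [[0,0,0.05],0],
    [[0,0,0.05],0],
    [[0,0,0.05],0],
    [[0,0,0],0],
  ],
  hand=1,
)

```text
time: 79.03
position: [0.4493, -0.1782, 0.378]
eef_rot: [23.8, 90.0, -71.9]
wrist_force: [-0.5, -0.3, -1.1]
finger_gap: 1.003
```

```bash
sed -i 's/>-20)/>-40)/' seen.py; python3 seen.py; python3 - <<'E'
from h import *
go(.659,.089,.215,84.5)
d=cam("top"); cv2.imwrite("pics/row.png",cv2.resize(d["img"][130:250,130:300,::-1],None,fx=4.5,fy=4.5,interpolation=cv2.INTER_CUBIC))
E
```

```text
flat [767.9 -81.2] [64.2 64.2] 40.6 dryer xy [ 308. -280.]
stood [475.2  76.7] [22.1 65.8] 84.5 dryer xy [   1. -151.]
stood [482.9 165.2] [22.3 65.9] 83.9 dryer xy [  0. -62.]
stood [489.5 239.5] [22.8 65.4] 84.5 dryer xy [-0. 13.]
stood [495.7 309. ] [22.5 66.2] 85.0 dryer xy [-1. 82.]
stood [504.7 382.1] [22.6 64.9] 84.2 dryer xy [  1. 156.]
t=79.08 grasp=(0.4494,-0.1765,0.1978) a0=-5.6 q6=-26 gap=94.2 F=[ 0.3 -0.9 -0.5] shift mm [ -17.1  182.8 -284.6] turn 1.570 rad (89.9 deg)
```

View pics/row.png

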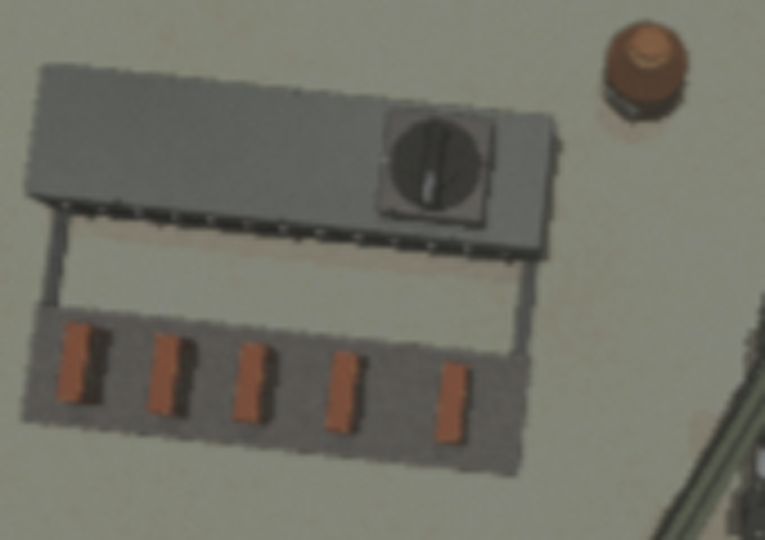

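All five tiles stand in the row, at x ≈ (78…452) in the crop. The pointer at (430,185) still faces the board, so the blower is off. I'll switch it on now.

>>> move_arm(
  deltas=[
    [[-0.017,0.0261,-0.0407],0],
    [[0,0.0261,-0.0407],0],
    [[0,0.0261,-0.0407],0],
    [[0,0.0261,-0.0407],0],
    [[0,0.0261,-0.0407],0],
    [[0,0.0261,-0.0407],0],
    [[0,0.0261,-0.0407],0],
    [[0,0,0],-0.157],
    [[0,0,0],-0.157],
    [[0,0,0],-0.157],
    [[0,0,0],-0.157],
    [[0,0,0],-0.157],
    [[0,0,0],-0.157],
    [[0,0,0],-0.157],
    [[0,0,0],-0.157],
    [[0,0,0],-0.157],
    [[0,0,0],-0.159],
    [[0,0,0],0],
  ],
  hand=-0.1,
)

```text
time: 81.38
position: [0.6577, 0.0931, 0.3946]
eef_rot: [160.3, 89.9, 155.0]
wrist_force: [-0.0, -0.2, -0.1]
finger_gap: 0.449
```

```bash
python3 - <<'E'
from h import *
go(.6585,.0887,.146,84.5)
E
```

```text
t=81.38 grasp=(0.6577,0.0931,0.2146) a0=84.7 q6=-84 gap=42.2 F=[-0.  -0.2 -0.1] shift mm [68.6 -4.3  1.3] turn 0.004 rad (0.2 deg)
```

>>> move_arm(
  deltas=[
    [[0.02,-0.0043,0.001],0],
    [[0.02,0,0],0],
    [[0.018,0,0],0],
    [[0.01,0,0],0],
    [[0,0,0],0],
  ],
)

```text
time: 82.0
position: [0.6586, 0.0867, 0.3252]
eef_rot: [-175.2, 89.8, 179.5]
wrist_force: [0.8, -0.4, -0.2]
finger_gap: 0.447
```

>>> move_arm(
  deltas=[
    [[0,0,0],0],
    [[0,0,0],0],
    [[0,0,0],0],
    [[0,0,0],0],
    [[0,0,0],0.157],
    [[0,0,0],0.157],
    [[0,0,0],0.157],
    [[0,0,0],0.157],
    [[0,0,0],0.157],
    [[0,0,0],0.157],
    [[0,0,0],0.157],
    [[0,0,0],0.157],
    [[0,0,0],0.157],
    [[0,0,0],0.157],
    [[0,0,0],0.02],
    [[0,0,0],0],
  ],
  hand=-1,
  force=20,
)

```text
time: 84.0
position: [0.6583, 0.0866, 0.3277]
eef_rot: [-54.9, 89.9, -151.1]
wrist_force: [-5.1, -0.6, 5.6]
finger_gap: 0.146
```

>>> move_arm(
  deltas=[
    [[0,0,0],0],
    [[0,0,0],0],
    [[0,0,0],0],
    [[-0.03,0,0],0],
    [[-0.03,0,0],0],
    [[-0.03,0,0],0],
    [[-0.03,0,0],0],
    [[0,0,0.05],0],
    [[0,0,0.05],0],
    [[0,0,0.05],0],
    [[0,0,0.05],0],
    [[0,0,0.05],0],
    [[0,0,0.05],0],
    [[0,0,0],0],
  ],
  hand=0,
)

```text
time: 85.75
position: [0.6247, -0.2151, 0.4464]
eef_rot: [-18.8, 90.0, -115.5]
wrist_force: [-0.1, -0.2, -0.0]
finger_gap: 0.5
```

```bash
python3 seen.py; python3 - <<'E'
from h import *
d=cam("top"); cv2.imwrite("pics/fin.png",cv2.resize(d["img"][130:250,130:300,::-1],None,fx=4.5,fy=4.5,interpolation=cv2.INTER_CUBIC))
E
```

```text
flat [768.  -80.9] [63.  65.6] 0.4 dryer xy [ 308. -280.]
stood [475.3  76.5] [22.7 65.7] 84.3 dryer xy [   1. -151.]
stood [482.8 165. ] [22.3 66.2] 84.3 dryer xy [  0. -62.]
stood [489.3 239.4] [23.  65.7] 84.3 dryer xy [-0. 13.]
stood [495.7 308.9] [22.5 65.9] 85.0 dryer xy [-1. 82.]
stood [504.6 381.9] [22.6 65.1] 84.4 dryer xy [  1. 156.]
```

View pics/fin.png

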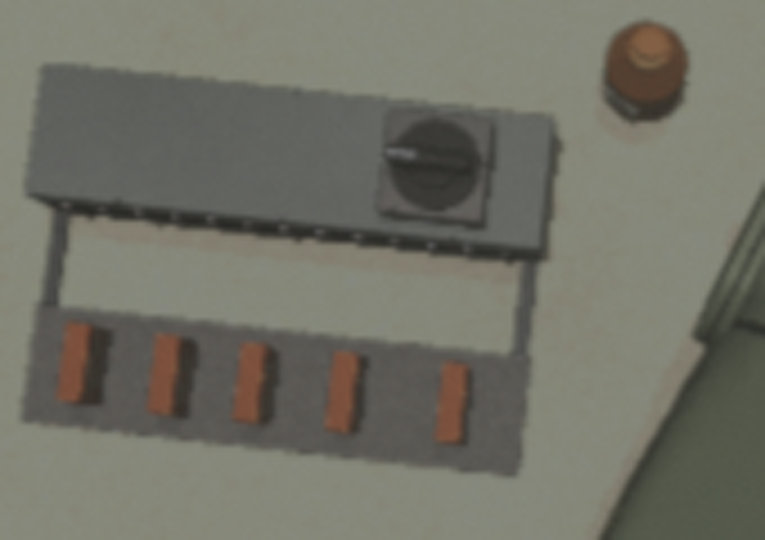

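The pointer (390,153) is back towards +y, so the blower is on, and all five tiles stand. I'll wait a little, recheck and hand in.

>>> move_arm(
  deltas=[
    [[0,0,0],0],
    [[0,0,0],0],
    [[0,0,0],0],
    [[0,0,0],0],
    [[0,0,0],0],
    [[0,0,0],0],
    [[0,0,0],0],
    [[0,0,0],0],
    [[0,0,0],0],
    [[0,0,0],0],
    [[0,0,0],0],
    [[0,0,0],0],
  ],
)

```text
time: 87.35
position: [0.6254, -0.2113, 0.4469]
eef_rot: [-36.6, 90.0, -133.0]
wrist_force: [-0.4, 0.2, -1.2]
finger_gap: 0.499
```

```bash
python3 seen.py; python3 -c "
from cell import ctrl; print(ctrl.close_job())"
```

```text
flat [768.  -81.4] [63.  66.6] 0.4 dryer xy [ 308. -280.]
stood [475.3  76.4] [22.6 65.7] 84.3 dryer xy [   1. -151.]
stood [482.9 165.1] [22.4 65.9] 84.3 dryer xy [  0. -62.]
stood [489.6 239.3] [22.9 65.5] 84.5 dryer xy [ 0. 12.]
stood [495.7 308.9] [22.4 66. ] 85.1 dryer xy [-1. 82.]
stood [504.6 381.9] [22.6 65.1] 84.4 dryer xy [  1. 156.]
the job is handed in; nothing more can be done
None
```

The job is done and handed in at about 87 s. I switched the blower off at its isolator, stood all five tiles on edge along the middle of the board, and switched it on again.

**Last check:** about 3 s after switching on, all five tiles were standing within 1 mm of the board's midline and within about 1° of square to the row. Their positions along the row are −151, −62, 12, 82 and 156 mm, so the smallest clear gap is about 49 mm. The pointer looks to be back at "on"; I judged that from the top view only.

**What went wrong on the way:**
- **Tile dropped:** the first tile slipped from the grip, fell flat on the board and was picked up again.
- **Tile knocked aside:** that same tile was later found moved to the board's rear edge, still upright, so I put it back. It first landed 11 mm off the middle, and I recentred it by closing the jaws around it.
- **Last tile:** the switch box hid its foot, so I lifted it three times to check its lean before releasing it.

**Bystanders:** the bottle by the blower did not move. I did not measure the other bottle or the glove carton, but the arm was never near them.

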